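Hang the washed incubator door on its lift-off hinges and shut it

ROBOT

A 6-joint arm with a two-finger parallel gripper is mounted at the origin on the work surface. World frame = base frame: x ahead of the robot, y to its left, z up, the work surface at z = 0. Lengths are in m, angles in rad, forces in N, time in s.
With the tool pointing down it reaches from about 0.225 to 0.875 m from the base axis. Payload 3.4 kg.
Tool frame: the origin (TCP) lies between the finger pads; the fingertips stand 11 mm ahead of it and the grasp point (between the pads) lies 8 mm behind it (tips_ahead is the distance from the TCP to the fingertips, in m); z points along the fingers, x is the direction in which the jaws open and shut, and the axes are right-handed (so a half turn about z gives the same grasp; the last joint's range is limited). The gripper opens to 85 mm and grips with 20 to 120 N. Pads are 22 mm wide; open, the fingers measure 114 mm over their backs; the gripper's body (76 mm by 85 mm) begins 54 mm behind the grasp point. The pads swing forward as they close: fully open they stand 13 mm farther back than shut.
Start: joints at [-1.45, 0.276, 1.505, -0, 1.361, -0.121], TCP at [0.138, -0.558, 0.242] pointing down, gripper open.
Joint ranges: [-2.89, 2.89], [-0.75, 2.08], [0.22, 2.7], [-1.18, 4.32], [0.11, 2.71], [-2.7, 2.7]. Speed limits (rad/s): [2.57, 2.57, 3.14, 3.14, 3.14, 3.14].

INTERFACE

Orientations are given as a unit quaternion [w, x, y, z].
In Python, from rig import get_state, get_image, sign_off, masks_of, tips_ahead gives the robot as it stands.
- The arm moves only by the tool play_rows, never from a script. Its argument "series" is a list of rows, each an object of numbers: "fingers": the closure, from -1 (fully open) to 1 (shut); "dx", "dy", "dz": the shift along the world's x, y, z in mm; "turn": the turn about the world's z in rad. A call has 1 to 20 rows; each row shifts and turns the pose as measured when the row begins; what a row does not reach is not made up. A row lasts 1/12 s, in which the tool goes at most 41.7 mm and 7.16 degrees, less where a joint would pass 70% of its speed; a pose out of reach is approached as far as the arm can. A call with a gripper value outside its range is refused whole. The fingers move at their own pace and stop on an object; "squeeze" is the grip in N (left out, the last holds). Time passes only in rows, so rows that do not move let the fingers close. It gives the time, the measured TCP pose, the force and the opening at its end, in the units of the state.
- get_state(): the state, without advancing time (a new reading comes with each control period).
- get_image(name): name is "scene" or "top" or "wrist"; returns a dict with "pixels" (420x560x3 uint8, red, green, blue), "vfov" (degrees; the focal length in pixels is half the picture's height over the tangent of half this angle, whatever the lens; pixels are square), "cx", "cy" (the principal point, pixels), "rvec" (rotation vector, rad) and "tvec" (3), from world to camera coordinates, as OpenCV has them; the wrist camera has in their place "hand_eye" (4x4, takes a point from camera to tool coordinates, whose origin is the TCP and whose axes are the tool frame's). Camera axes: x right, y down, z forward; pixel columns grow to the right and rows downward; lengths in m; the calibration is good to about 2 mm. A picture is of the moment at which its call begins: read the wrist's pose just before it. There is no depth.
- sign_off(): hands the job in, once; it reports no verdict.
Trained networks look in a picture, given as the dict that the camera call returned (one of the last four; its "shot" number tells which), for a name from the list of things; names that differ only in an ending like _2 or _b are one class to them, and where a whole thing is asked for, a point or a joint stands for the part that bears it (a point fixed in the world has none). Each returns a list of dicts, best first, with "p" (0 to 1); they miss things now and then, are a little off and sometimes report something else, mostly with a low value. They report only what shows in the picture. A call takes as long as a camera call.
- masks_of(picture, label): "region" (420x560 bool, what is visible of it) and "xy" ([column, row] in pixels, amid what is visible of it).
The state is a dict: "clock": time; "qpos": joint angles; "qd": joint speeds; "effort": joint torques, N m; "position": TCP position; "ee_rot": TCP orientation; "contact_force": force on the tool from outside, world axes, zero at the start; "moment": the same for the moment, N m; "width": finger opening in m.
Only numpy, scipy, OpenCV 4.12 (cv2) and the standard library are available. Lean on these libraries where they do the work, as an engineer would, in place of code of your own. Each camera call takes 0.05 s, during which the arm holds its last target. There are 200 camera calls.

TASK

The bench incubator's windowed door has been washed and is standing in the wire drying rack: take it out and hang it back on the incubator, holding it open at about a right angle while you lower both hinge knuckles gently onto their two pins until they sit fully home, then let go and swing it shut against its seal. The hinge leaves on the incubator have been screwed down somewhere along their slots, so feel for the pins, and never force, drop or slam the door. Leave the shelf in the rack and the other things on the table where they are.

Things in the scene. Friction and masses are not known exactly. Their poses are not given: they have to be found in the camera images.
- door: Loose white door, 0.36 to 0.59 kg: panel 170 wide (y), 172 high (z), 14 thick (x) with a clear window, outer face to -x. Origin: centre of the panel's underside, z up. Starts upright in one of the rack's two slots, underside 14.5 above the table, yaw that of the rack. Centre of mass near y = 0, z = 86. Bar handle on the outer face, see free_edge; knuckles on the edge at y = -85.
- door_top (a point): Middle of the door's top edge (0, 0, 172 in the door's frame); the top edge is free for gripping across the 14 mm thickness, anywhere along it.
- knuckle_low (a point): Centre of the lower mouth of the door's lower hinge knuckle (0, -100, 22 in the door's frame): a steel tube, 19 outside, 9 bore, 24 long, open at both ends, axis upright.
- knuckle_high (a point): Centre of the lower mouth of the door's upper knuckle (0, -100, 126 in the door's frame): the same tube on the same axis, 104 above knuckle_low.
- free_edge (a point): Middle of the door's free edge (0, 85, 86 in the door's frame). The upright bar handle is near it on the outer face: y = 68, z = 51 to 121, standing out to x = -34.
- incubator: Fixed white bench incubator, 260 wide (y), 250 deep (x), 250 high, open doorway in its front, which faces its -x. Origin: centre of its underside, z up. Front at x = -125, rubber seal round the doorway to x = -132. Hinges at the -y side. Door shut: its yaw is the incubator's, inner face on the seal. Open at a right angle: the incubator's yaw + 90 degrees. Fully home: door underside 64 above the table.
- hinge_low (a point): Point -139, -80.5, 86 of the incubator's frame: centre of the flat top of the lower hinge barrel (19 across, 24 high), where the knuckle comes to rest, if the leaves were pushed fully in towards the doorway. Really both leaves are screwed down, together, somewhere from 3.5 to 15.5 farther out along the incubator's -y, unknown each time; x and z are true. From the barrel rises a steel pin, 7 across, 20 long.
- hinge_high (a point): The same for the upper barrel and pin, 104 above hinge_low, shifted by the same amount. Pin tips are at 106 and 210 above the table, chamfered over the last 1.5 to 5.6. Between the lower pin's tip (106) and the upper barrel's underside (164) it is open: the lower knuckle can come in there only level from the front, not from above past the upper pin.
- drying_rack: Fixed stainless wire drying rack, 150 by 150, 74 high. Origin: centre of its underside. Two slots along its y at x = -42 and x = +42, each between two wire hoops 74 high and 100 wide with 15.6 between the wires; panels rest on wires 14.5 above the table. All sizes in this list are in mm.
- shelf_tray: Loose perforated aluminium incubator shelf, 136 wide, 120 high as it stands, 14 thick, with no knuckles, window or handle, upright in the other slot of the rack. Origin: centre of its lower edge. To be left there.
- tube_rack: Loose wire rack, 105 by 210 mm, of blood tubes with purple caps, 96 high. Origin: centre of its underside. Bystander.
- spirit_bottle: White plastic bottle, 64 diameter, 160 high, standing. Origin: centre of its underside. Bystander.
- jar: Amber glass jar, 60 diameter, 80 high. Origin: centre of its underside. Bystander.
- kidney_bowl: Steel bowl, 110 diameter, 45 high. Origin: centre of its underside. Bystander.
- glove_box: Cardboard glove box, 120 by 230 by 75 high. Origin: centre of its underside. Bystander.
- tape_roll: Roll of paper tape lying flat, 70 diameter, 22 high. Origin: centre of its underside. Bystander.

How it is judged:
On the way:
1. both knuckles fully home on their pins while the door stands open (z of knuckle_low in the frame of incubator between 0.082 and 0.0895 m and z of knuckle_high in the frame of incubator between 0.186 and 0.1935 m and x of knuckle_low in the frame of hinge_low between -0.004 and 0.004 m and x of knuckle_high in the frame of hinge_high between -0.004 and 0.004 m and y of knuckle_low in the frame of hinge_low between -0.0185 and -0.0005 m and y of knuckle_high in the frame of hinge_high between -0.0185 and -0.0005 m and angle between door's own z axis and vertical below 0.05 rad and angle between the x axis of door and the x axis of incubator, either way round above 0.8 rad), for 0.2 s.
At the end, for the whole second after the job is handed in: Both knuckles are within 3.5 mm of fully down on their barrels, over the pins (0.5 to 18.5 mm out from hinge_low and hinge_high along the incubator's -y, within 4 mm of them in its x), the door is upright within 0.05 rad, shut to within 0.045 rad of the incubator's front, and at rest (z of knuckle_low in the frame of incubator between 0.082 and 0.0895 m and z of knuckle_high in the frame of incubator between 0.186 and 0.1935 m and x of knuckle_low in the frame of hinge_low between -0.004 and 0.004 m and x of knuckle_high in the frame of hinge_high between -0.004 and 0.004 m and y of knuckle_low in the frame of hinge_low between -0.0185 and -0.0005 m and y of knuckle_high in the frame of hinge_high between -0.0185 and -0.0005 m and angle between door's own z axis and vertical below 0.05 rad and angle between the x axis of door and the x axis of incubator, either way round below 0.045 rad and linear speed of door below 0.01 m/s and angular speed of door below 0.05 rad/s); the robot touches nothing.
It fails at once if the door is pressed, dropped or slammed on the incubator or its hinge pins with more than 50 N (contact force between door and incubator above 50 N).
It fails at once if the shelf is pulled out of the rack or pushed over (distance of shelf_tray from where it was at the start of the episode above 0.03 m or angle between shelf_tray's own z axis and vertical above 0.2 rad).
It fails at once if a bystander is moved by more than 30 mm or tipped (distance of any of tube_rack, spirit_bottle, jar, kidney_bowl, glove_box, tape_roll from where it was at the start of the episode above 0.03 m or angle between spirit_bottle's own z axis and vertical above 0.3 rad).
It also fails if it takes over 67 s, if anything falls off the work surface, if the arm or the gripper's body presses on something with over 40 N, if the wrist force passes 120 N, or if a joint passes its speed limit or range.

## Working session

There is one attempt and no reset: what is moved stays moved. The work goes in short steps, Python scripts to look and compute and a tool call to move; the robot and the scene stay as the last step left them, time stands still between calls to the robot, and variables do not carry over. Pictures are saved under pics/ and viewed, about 8 in all and at most 12, crops included, and the job is handed in when it is done.

Besides the shell and the picture viewer there is one more tool, called after "Emit:" as name(argument=value, ...) on one line, values as JSON. play_rows: Moves the arm, as the interface text tells. Its arguments: {"type":"object","properties":{"series":{"type":"array"},"squeeze":{"type":"number"}},"required":["series"]}

```bash
mkdir -p pics
cat > h.py <<'E'
from rig import *
import numpy as np,cv2
def K(p):
    h=p["pixels"].shape[0]; f=h/2/np.tan(np.radians(p["vfov"])/2)
    return np.array([[f,0,p["cx"]],[0,f,p["cy"]],[0,0,1]])
def proj(p,X):
    return cv2.projectPoints(np.array(X,float).reshape(-1,1,3),np.array(p["rvec"],float),np.array(p["tvec"],float),K(p),None)[0].reshape(-1,2)
def atz(p,uv,z):
    R=cv2.Rodrigues(np.array(p["rvec"],float))[0];t=np.array(p["tvec"],float)
    c=-R.T@t;d=R.T@np.linalg.inv(K(p))@np.array([uv[0],uv[1],1.])
    return c+d*(z-c[2])/d[2]
def save(p,n,s=1.4): cv2.imwrite("pics/"+n,cv2.resize(p["pixels"][:,:,::-1],None,fx=s,fy=s,interpolation=cv2.INTER_CUBIC))
E
python3 - <<'E'
from h import *
print(get_state())
for n in("scene","top"):
    p=get_image(n);save(p,n+"1.png");np.save(n+".npy",p,allow_pickle=True)
    print(n,p["vfov"],p["cx"],p["cy"],p["rvec"],p["tvec"])
    for l in("door","incubator","drying_rack","shelf_tray","tube_rack","spirit_bottle","jar","kidney_bowl","glove_box","tape_roll"):
        for m in masks_of(p,l)[:1]:
            np.save(f"m_{n}_{l}.npy",m["region"])
            ys,xs=np.where(m["region"]);print(l,round(m["p"],2),np.round(m["xy"]),xs.min(),xs.max(),ys.min(),ys.max(),atz(p,m["xy"],.05).round(3))
E
```

```text
{'clock': 0.0, 'qpos': array([-1.45001766e+00,  2.76638010e-01,  1.50613496e+00, -5.34504598e-06,
        1.36074158e+00, -1.21009976e-01]), 'qd': array([ 0.00114692,  0.00120805, -0.00039277, -0.00065614,  0.00128523,
       -0.00154678]), 'effort': array([ 2.57245410e-04, -4.16772759e+01, -2.45804769e+01, -1.97227191e-04,
        1.09880735e-02,  7.87151293e-06]), 'position': array([ 0.13760207, -0.55775714,  0.24141447]), 'ee_rot': array([-6.77724008e-04,  7.87222829e-01, -6.16667896e-01, -6.81262519e-04]), 'contact_force': array([ 0.03633233,  0.12015314, -0.22755505]), 'moment': array([-0.00184814,  0.04794727,  0.00247119]), 'width': 0.08605359532674099}
scene 49.92307459418718 286.28424489782424 213.43489741397062 [ 0.96347608  2.48682212 -1.0028176 ] [ 0.33063814 -0.21515105  1.86248622]
door 0.74 [302. 237.] 281 319 202 272 [0.522 0.15  0.05 ]
incubator 0.56 [205. 139.] 157 251 91 194 [ 0.442 -0.506  0.05 ]
drying_rack 0.86 [301. 259.] 279 339 243 276 [0.589 0.216 0.05 ]
shelf_tray 0.91 [321. 236.] 310 334 209 258 [0.468 0.19  0.05 ]
tube_rack 0.75 [223. 254.] 196 245 228 28
[... 342 characters left out ...]
2.87091168214104 280.13195985418264 202.52138594084823 [ 2.14582832 -2.20671129  0.11733138] [0.0821206  0.57352907 1.53489757]
incubator 0.69 [456. 212.] 390 521 157 272 [ 0.531 -0.44   0.05 ]
drying_rack 0.71 [235. 232.] 211 271 193 253 [0.491 0.198 0.05 ]
shelf_tray 0.74 [234. 235.] 212 261 228 243 [0.484 0.201 0.05 ]
tube_rack 0.6 [287. 139.] 245 321 116 161 [0.758 0.04  0.05 ]
spirit_bottle 0.83 [345. 134.] 334 359 121 148 [ 0.77  -0.128  0.05 ]
jar 0.8 [183. 156.] 171 194 144 166 [0.716 0.344 0.05 ]
kidney_bowl 0.77 [199. 298.] 179 217 279 317 [0.308 0.303 0.05 ]
glove_box 0.68 [112. 245.] 64 157 211 275 [0.464 0.548 0.05 ]
tape_roll 0.72 [291. 140.] 246 320 116 158 [0.757 0.03  0.05 ]
```

View pics/scene1.png

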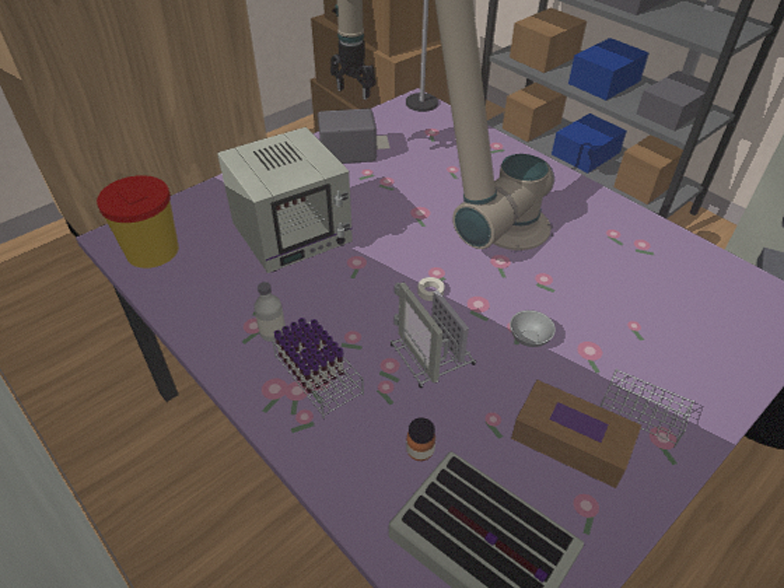

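View pics/top1.png

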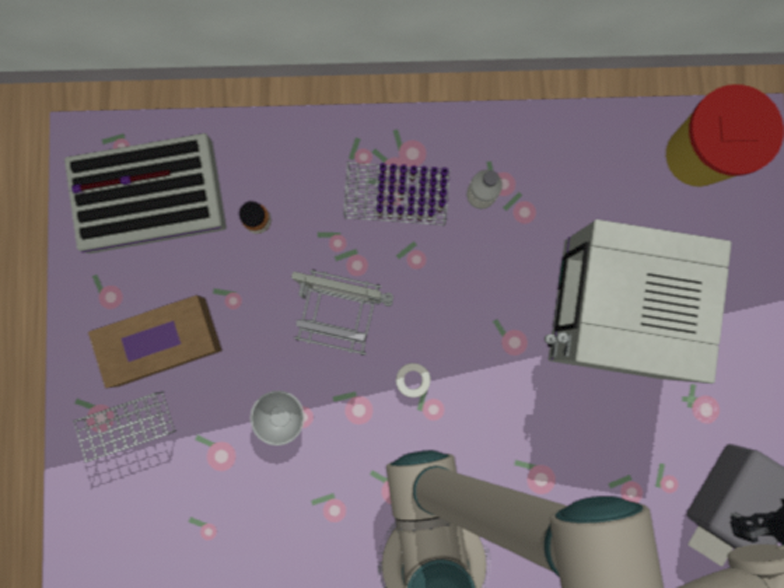

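Scene: the door stands in the far slot with its knuckles at the -y end (top view, about 388,298). The incubator faces +y, with its hinges at the near-robot side (about 560,345). Next I'll get rough poses.

Run:
```python
from h import *
p=np.load("top.npy",allow_pickle=True).item()
s=np.load("scene.npy",allow_pickle=True).item()
for n,uv,z in [("door free top",(293,277),.1865),("door hinge-end top",(383,296),.1865),("inc far front",(595,222),.25),("inc far back",(730,240),.25),("inc near back",(715,380),.25),("inc near front",(577,365),.25),("hinge",(551,340),.21),("hinge2",(567,338),.21)]:
    print(n,atz(p,np.array(uv)/1.4,z).round(3))
m=np.load("m_top_incubator.npy").astype(np.uint8)
c=max(cv2.findContours(m,0,2)[0],key=cv2.contourArea);print(cv2.approxPolyDP(c,4,True)[:,0])
x=cv2.resize(p["pixels"][150:280,190:530,::-1],None,fx=2.35,fy=2.35,interpolation=2)
y=cv2.resize(s["pixels"][90:200,150:260,::-1],None,fx=2.5,fy=2.5,interpolation=2);y2=cv2.resize(s["pixels"][190:290,260:360,::-1],None,fx=2.75,fy=2.75,interpolation=2)
o=np.zeros((x.shape[0]+275,800,3),np.uint8);o[:x.shape[0],:x.shape[1]]=x;o[x.shape[0]:,:275]=y;o[x.shape[0]:,300:575]=y2
cv2.imwrite("pics/crop.png",o)
```

```text
door free top [0.578 0.253 0.187]
door hinge-end top [0.537 0.086 0.187]
inc far front [ 0.656 -0.301  0.25 ]
inc far back [ 0.616 -0.543  0.25 ]
inc near back [ 0.366 -0.499  0.25 ]
inc near front [ 0.4   -0.255  0.25 ]
hinge [ 0.446 -0.22   0.21 ]
hinge2 [ 0.449 -0.249  0.21 ]
[[404 170]
 [396 234]
 [390 241]
 [394 257]
 [510 271]
 [519 172]
 [427 157]]
```

View pics/crop.png

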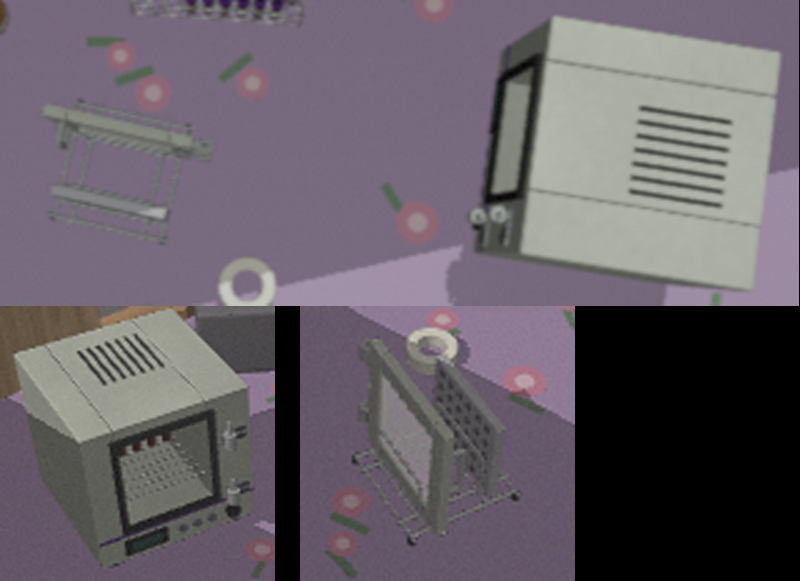

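Emit:
play_rows(series=[{"dz": 40},{"dz": 40},{"dz": 40},{"dx": 20,"dy": 34,"dz": 5,"turn": 0.07},{"dx": 20,"dy": 34,"dz": 5,"turn": 0.07},{"dx": 20,"dy": 34,"dz": 5,"turn": 0.07},{"dx": 20,"dy": 34,"dz": 5,"turn": 0.07},{"dx": 20,"dy": 34,"turn": 0.07},{"dx": 20,"dy": 34,"turn": 0.07},{"dx": 20,"dy": 34,"turn": 0.07},{"dx": 20,"dy": 34,"turn": 0.07},{"dx": 20,"dy": 34,"turn": 0.07},{"dx": 20,"dy": 34,"turn": 0.07},{"dx": 20,"dy": 34,"turn": 0.07},{"dx": 20,"dy": 34,"turn": 0.07},{"dx": 20,"dy": 34,"turn": 0.07},{"dx": 20,"dy": 34,"turn": 0.07},{"dx": 20,"dy": 34,"turn": 0.07},{"dx": 20,"dy": 34,"turn": 0.04}])

```text
invalid input at $.series[0]: expected keys fingers, dx, dy, dz, turn
```

Emit:
play_rows(series=[{"fingers": -1,"dx": 0,"dy": 0,"dz": 40,"turn": 0},{"fingers": -1,"dx": 0,"dy": 0,"dz": 40,"turn": 0},{"fingers": -1,"dx": 0,"dy": 0,"dz": 40,"turn": 0},{"fingers": -1,"dx": 20,"dy": 35,"dz": 5,"turn": 0.07},{"fingers": -1,"dx": 20,"dy": 35,"dz": 5,"turn": 0.07},{"fingers": -1,"dx": 20,"dy": 35,"dz": 5,"turn": 0.07},{"fingers": -1,"dx": 20,"dy": 35,"dz": 0,"turn": 0.07},{"fingers": -1,"dx": 20,"dy": 35,"dz": 0,"turn": 0.07},{"fingers": -1,"dx": 20,"dy": 35,"dz": 0,"turn": 0.07},{"fingers": -1,"dx": 20,"dy": 35,"dz": 0,"turn": 0.07},{"fingers": -1,"dx": 20,"dy": 35,"dz": 0,"turn": 0.07},{"fingers": -1,"dx": 20,"dy": 35,"dz": 0,"turn": 0.07},{"fingers": -1,"dx": 20,"dy": 35,"dz": 0,"turn": 0.07},{"fingers": -1,"dx": 20,"dy": 35,"dz": 0,"turn": 0.07},{"fingers": -1,"dx": 20,"dy": 35,"dz": 0,"turn": 0.07},{"fingers": -1,"dx": 20,"dy": 35,"dz": 0,"turn": 0.07},{"fingers": -1,"dx": 20,"dy": 35,"dz": 0,"turn": 0.07},{"fingers": -1,"dx": 20,"dy": 35,"dz": 0,"turn": 0.07},{"fingers": -1,"dx": 20,"dy": 35,"dz": 0,"turn": 0.07}])

```text
clock: 2.68
position: [0.4579, 0.0195, 0.3829]
ee_rot: [0.002, 0.996, -0.085, 0.005]
contact_force: [-0.6, -0.5, -0.0]
width: 0.0854
```

Emit:
play_rows(series=[{"fingers": -1,"dx": 20,"dy": 36,"dz": 0,"turn": -0.03},{"fingers": -1,"dx": 20,"dy": 36,"dz": 0,"turn": -0.03},{"fingers": -1,"dx": 20,"dy": 36,"dz": 0,"turn": -0.01},{"fingers": -1,"dx": 20,"dy": 36,"dz": 0,"turn": 0},{"fingers": -1,"dx": 0,"dy": 0,"dz": 0,"turn": 0},{"fingers": -1,"dx": 0,"dy": 0,"dz": 0,"turn": 0}])

```text
clock: 3.18
position: [0.5397, 0.1744, 0.3814]
ee_rot: [0.001, 0.993, -0.115, 0.006]
contact_force: [-0.3, 0.1, -0.7]
width: 0.0855
```

```bash
cat >> h.py <<'E'
from scipy.spatial.transform import Rotation as Ro
def wrist():
    s=get_state();p=get_image("wrist");q=s["ee_rot"]
    T=np.eye(4);T[:3,:3]=Ro.from_quat([q[1],q[2],q[3],q[0]]).as_matrix();T[:3,3]=s["position"]
    C=np.linalg.inv(T@np.array(p["hand_eye"]));p["rvec"]=cv2.Rodrigues(C[:3,:3])[0].ravel();p["tvec"]=C[:3,3]
    x=T[:3,0];print("TCP",s["position"].round(4),"toolx yaw",np.arctan2(x[1],x[0]).round(3),"t",s["clock"],"F",s["contact_force"].round(1),"M",s["moment"].round(2))
    return p
E
python3 - <<'E'
from h import *
p=wrist();np.save("w1.npy",p,allow_pickle=True);save(p,"w1.png")
print(p["vfov"],np.array(p["hand_eye"]).round(3))
for l in("door","door_top","shelf_tray","knuckle_high"):
  for m in masks_of(p,l)[:2]:
    c=max(cv2.findContours(m["region"].astype(np.uint8),0,2)[0],key=cv2.contourArea);r=cv2.minAreaRect(c)
    print(l,round(m["p"],2),m["xy"],np.round(cv2.boxPoints(r)).tolist())
E
```

```text
TCP [0.5397 0.1744 0.3814] toolx yaw -0.23 t 3.1833 F [-0.3  0.1 -0.7] M [-0.01  0.03  0.  ]
66.06393935389718 [[ 1.     0.001 -0.001  0.001]
 [-0.001  0.957  0.289 -0.074]
 [ 0.001 -0.289  0.957 -0.133]
 [ 0.     0.     0.     1.   ]]
door 0.59 [297.8, 176.4] [[263.0, 268.0], [271.0, 94.0], [311.0, 96.0], [304.0, 269.0]]
door_top 0.72 [296.7, 174.6] [[267.0, 268.0], [271.0, 96.0], [311.0, 97.0], [306.0, 269.0]]
shelf_tray 0.9 [234.4, 172.1] [[220.0, 117.0], [242.0, 117.0], [243.0, 230.0], [221.0, 230.0]]
knuckle_high 0.57 [297.4, 173.1] [[263.0, 267.0], [272.0, 93.0], [312.0, 95.0], [304.0, 269.0]]
```

View pics/w1.png

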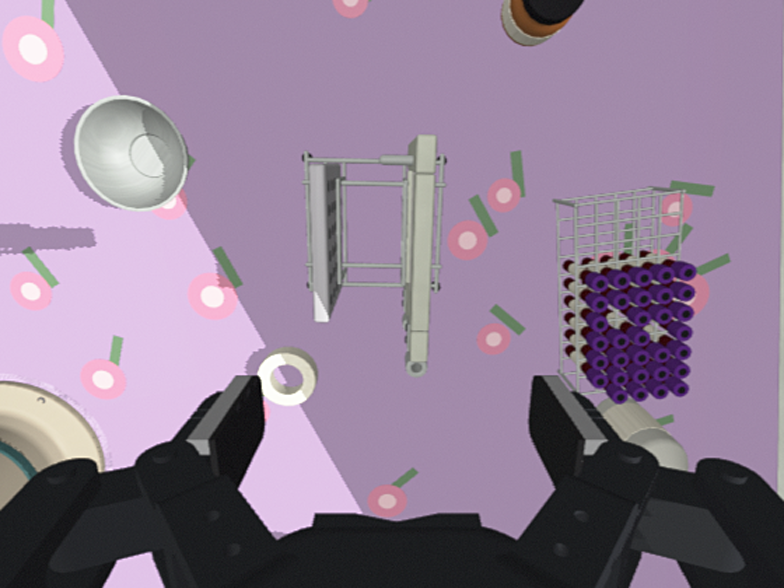

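The door's top edge runs from (426,135) to (417,362), with its knuckle at (416,368). The handle is on the shelf side near the free end.

Run:
```python
from h import *
p=np.load("w1.npy",allow_pickle=True).item()
a=atz(p,np.array((426,135.5))/1.4,.1865);b=atz(p,np.array((417.5,362))/1.4,.1865);k=atz(p,np.array((416.5,368))/1.4,.1645)
d=a-b;print(a,b,np.linalg.norm(d),"mid",(a+b)/2,"yaw",np.arctan2(-d[0],d[1]),"knuckle",k)
t=np.load("top.npy",allow_pickle=True).item();print(proj(t,[a,b])*1.4)
```

```text
[0.58308701 0.25737558 0.1865    ] [0.54120462 0.09327406 0.1865    ] 0.16936186768634898 mid [0.56214581 0.17532482 0.1865    ] yaw -0.2498878398266689 knuckle [0.5382212  0.07776541 0.1645    ]
[[290.75273851 274.10319757]
 [378.93036422 293.96265094]]
```

Emit:
play_rows(series=[{"fingers": -1,"dx": 11,"dy": 0.5,"dz": -30,"turn": -0.01},{"fingers": -1,"dx": 11,"dy": 0.5,"dz": -40,"turn": -0.01},{"fingers": -1,"dx": 0,"dy": 0,"dz": -40,"turn": 0},{"fingers": -1,"dx": 0,"dy": 0,"dz": -20,"turn": 0},{"fingers": -1,"dx": 0,"dy": 0,"dz": 0,"turn": 0}])

```text
clock: 3.85
position: [0.5608, 0.1653, 0.2554]
ee_rot: [-0.001, 0.991, -0.132, 0.014]
contact_force: [-0.1, -1.0, -0.7]
width: 0.0856
```

Emit:
play_rows(series=[{"fingers": -1,"dx": 1,"dy": 10,"dz": -5,"turn": 0.01},{"fingers": -1,"dx": 0,"dy": 0,"dz": 0,"turn": 0},{"fingers": -1,"dx": 0,"dy": 0,"dz": 0,"turn": 0}])

```text
clock: 4.1
position: [0.5622, 0.1736, 0.253]
ee_rot: [-0.001, 0.992, -0.129, 0.016]
contact_force: [0.4, 0.3, -0.2]
width: 0.0857
```

Run:
```python
from h import *
s=get_state();print(s);q=s["ee_rot"]
print(Ro.from_quat([q[1],q[2],q[3],q[0]]).as_matrix().round(4),tips_ahead if not callable(tips_ahead) else tips_ahead())
```

```text
{'clock': 4.1, 'qpos': array([ 0.18584247,  0.27479557,  1.48034363, -0.00780306,  1.35595216,
        0.44603277]), 'qd': array([ 0.00646884, -0.00508583, -0.01530023,  0.0217904 ,  0.0039907 ,
        0.00307119]), 'effort': array([-8.53569014e-03, -4.09220374e+01, -2.42310941e+01, -3.08410486e-02,
       -1.30266091e-01,  2.59613320e-03]), 'position': array([0.56215485, 0.17356562, 0.25298434]), 'ee_rot': array([-0.00110348,  0.99152706, -0.12894539,  0.01568332]), 'contact_force': array([ 0.41194104,  0.27099498, -0.18042237]), 'moment': array([0.04748322, 0.02831581, 0.00488556]), 'width': 0.08569388260729928}
[[ 0.9663 -0.2557  0.0314]
 [-0.2557 -0.9667 -0.0019]
 [ 0.0308 -0.0062 -0.9995]] 0.011
```

Emit:
play_rows(series=[{"fingers": -1,"dx": 0,"dy": 0,"dz": 40,"turn": 0},{"fingers": -1,"dx": 0,"dy": 0,"dz": 40,"turn": 0},{"fingers": -1,"dx": 0,"dy": 0,"dz": 40,"turn": 0},{"fingers": -1,"dx": 0,"dy": 0,"dz": 0,"turn": 0}])

```text
clock: 4.43
position: [0.5586, 0.1731, 0.3799]
ee_rot: [-0.001, 0.992, -0.129, 0.015]
contact_force: [-0.0, 0.3, 1.8]
width: 0.0853
```

Emit:
play_rows(series=[{"fingers": -1,"dx": 0,"dy": 0,"dz": -20,"turn": 0},{"fingers": -1,"dx": 0,"dy": 0,"dz": -20,"turn": 0},{"fingers": -1,"dx": 0,"dy": 0,"dz": -20,"turn": 0},{"fingers": -1,"dx": 0,"dy": 0,"dz": 0,"turn": 0}])

```text
clock: 4.77
position: [0.5635, 0.1743, 0.3338]
ee_rot: [-0.006, 0.991, -0.128, 0.03]
contact_force: [0.3, -0.2, -1.4]
width: 0.0855
```

Emit:
play_rows(series=[{"fingers": -1,"dx": 0,"dy": 0,"dz": 20,"turn": 0},{"fingers": -1,"dx": 0,"dy": 0,"dz": 20,"turn": 0},{"fingers": -1,"dx": 0,"dy": 0,"dz": 20,"turn": 0}])

```text
clock: 5.02
position: [0.5615, 0.1741, 0.3956]
ee_rot: [-0.005, 0.991, -0.128, 0.028]
contact_force: [-0.2, -0.1, 0.5]
width: 0.0852
```

Emit:
play_rows(series=[{"fingers": -1,"dx": 0,"dy": 0,"dz": 0,"turn": 0},{"fingers": -1,"dx": 0,"dy": 0,"dz": 0,"turn": 0},{"fingers": -1,"dx": 0,"dy": 0,"dz": 0,"turn": 0}])

```text
clock: 5.27
position: [0.564, 0.1748, 0.4059]
ee_rot: [-0.008, 0.991, -0.128, 0.037]
contact_force: [0.7, -0.9, 0.2]
width: 0.0853
```

Run:
```python
from h import *
s=get_state();print(s["qpos"].round(4),s["qd"].round(3),s["ee_rot"].round(4),s["position"].round(4))
```

```text
[ 0.1877  0.2161  1.1969 -0.0083  1.654   0.4435] [-0.001 -0.006 -0.004 -0.001  0.004  0.   ] [-0.0076  0.9911 -0.1279  0.0367] [0.564  0.1748 0.4059]
```

Emit:
play_rows(series=[{"fingers": -1,"dx": 0,"dy": 0,"dz": 0,"turn": 0},{"fingers": -1,"dx": 0,"dy": 0,"dz": 0,"turn": 0},{"fingers": -1,"dx": 0,"dy": 0,"dz": 0,"turn": 0},{"fingers": -1,"dx": 0,"dy": 0,"dz": 0,"turn": 0}])

```text
clock: 5.6
position: [0.563, 0.1746, 0.4043]
ee_rot: [-0.007, 0.991, -0.128, 0.035]
contact_force: [-0.5, -0.3, 0.1]
width: 0.0852
```

Emit:
play_rows(series=[{"fingers": -1,"dx": 0,"dy": 0,"dz": -40,"turn": 0},{"fingers": -1,"dx": 0,"dy": 0,"dz": -40,"turn": 0}])

```text
clock: 5.77
position: [0.5674, 0.1755, 0.3309]
ee_rot: [-0.01, 0.991, -0.128, 0.044]
contact_force: [0.2, 0.1, -0.7]
width: 0.0855
```

Emit:
play_rows(series=[{"fingers": -1,"dx": 0,"dy": 0,"dz": 0,"turn": 0},{"fingers": -1,"dx": 0,"dy": 0,"dz": 0,"turn": 0},{"fingers": -1,"dx": 0,"dy": 0,"dz": 0,"turn": 0}])

```text
clock: 6.02
position: [0.5617, 0.1744, 0.3216]
ee_rot: [-0.007, 0.991, -0.128, 0.034]
contact_force: [-0.5, -0.2, 0.4]
width: 0.0857
```

Run:
```python
from h import *
s=get_state();print(s["qpos"].round(4),s["qpos"][[1,2,4]].sum()-np.pi,s["qd"].round(3),s["ee_rot"].round(4),s["position"].round(4))
```

```text
[ 0.1877  0.2263  1.3823 -0.0083  1.4635  0.445 ] -0.06953339832320271 [-0.001 -0.005 -0.049 -0.001  0.005  0.001] [-0.0069  0.9912 -0.1279  0.0343] [0.5617 0.1744 0.3216]
```

Emit:
play_rows(series=[{"fingers": -1,"dx": 0,"dy": 0,"dz": 41,"turn": 0},{"fingers": -1,"dx": 0,"dy": 0,"dz": 30,"turn": 0},{"fingers": -1,"dx": 0,"dy": 0,"dz": 20,"turn": 0},{"fingers": -1,"dx": 0,"dy": 0,"dz": 10,"turn": 0},{"fingers": -1,"dx": 0,"dy": 0,"dz": 4,"turn": 0},{"fingers": -1,"dx": 0,"dy": 0,"dz": 0,"turn": 0},{"fingers": -1,"dx": 0,"dy": 0,"dz": 0,"turn": 0}])

```text
clock: 6.6
position: [0.5619, 0.1743, 0.4418]
ee_rot: [-0.009, 0.991, -0.128, 0.04]
contact_force: [-0.2, 0.7, 0.3]
width: 0.0855
```

Emit:
play_rows(series=[{"fingers": -1,"dx": 0,"dy": 0,"dz": -5,"turn": 0},{"fingers": -1,"dx": 0,"dy": 0,"dz": -10,"turn": 0},{"fingers": -1,"dx": 0,"dy": 0,"dz": -20,"turn": 0},{"fingers": -1,"dx": 0,"dy": 0,"dz": -30,"turn": 0},{"fingers": -1,"dx": 0,"dy": 0,"dz": -41,"turn": 0},{"fingers": -1,"dx": 0,"dy": 0,"dz": 0,"turn": 0},{"fingers": -1,"dx": 0,"dy": 0,"dz": 0,"turn": 0},{"fingers": -1,"dx": 0,"dy": 0,"dz": 0,"turn": 0}])

```text
clock: 7.27
position: [0.5547, 0.173, 0.3221]
ee_rot: [-0.006, 0.991, -0.128, 0.032]
contact_force: [1.3, -0.1, -0.4]
width: 0.0854
```

Emit:
play_rows(series=[{"fingers": -1,"dx": -40,"dy": -7,"dz": 0,"turn": 0},{"fingers": -1,"dx": -40,"dy": -7,"dz": 0,"turn": 0},{"fingers": -1,"dx": 0,"dy": 0,"dz": 0,"turn": 0},{"fingers": -1,"dx": 0,"dy": 0,"dz": 0,"turn": 0},{"fingers": -1,"dx": 0,"dy": 0,"dz": 0,"turn": 0}])

```text
clock: 7.68
position: [0.4814, 0.1602, 0.3326]
ee_rot: [-0.009, 0.991, -0.128, 0.042]
contact_force: [0.5, -0.8, 0.2]
width: 0.0851
```

Emit:
play_rows(series=[{"fingers": -1,"dx": 40,"dy": 7,"dz": 0,"turn": 0},{"fingers": -1,"dx": 40,"dy": 7,"dz": 0,"turn": 0},{"fingers": -1,"dx": 0,"dy": 0,"dz": 0,"turn": 0},{"fingers": -1,"dx": 0,"dy": 0,"dz": 0,"turn": 0},{"fingers": -1,"dx": 0,"dy": 0,"dz": 0,"turn": 0}])

```text
clock: 8.1
position: [0.5712, 0.1759, 0.3407]
ee_rot: [-0.012, 0.99, -0.128, 0.05]
contact_force: [0.2, 0.6, -0.6]
width: 0.0858
```

```bash
cat > s.py <<'E'
from rig import get_state
import numpy as np
s=get_state();q=s["qpos"];w=s["ee_rot"]
from scipy.spatial.transform import Rotation as R
M=R.from_quat([w[1],w[2],w[3],w[0]]).as_matrix()
print(round(s["clock"],2),"q",q.round(4)[[1,2,4]],"qd",s["qd"].round(3)[[1,2,4]],"pitch",round(q[[1,2,4]].sum()-np.pi,4),"z",M[:2,2].round(3),"yaw",np.arctan2(M[1,0],M[0,0]).round(3),"P",s["position"].round(4),"F",s["contact_force"].round(1),"M",s["moment"].round(2),round(s["width"],4))
E
python3 s.py
```

```text
8.1 q [0.2188 1.3489 1.4719] qd [ 0.011 -0.042  0.026] pitch -0.1019 z [0.102 0.011] yaw -0.259 P [0.5712 0.1759 0.3407] F [ 0.2  0.6 -0.6] M [0.   0.09 0.01] 0.0858
```

Emit:
play_rows(series=[{"fingers": -1,"dx": 0,"dy": 0,"dz": 20,"turn": 0}])

```text
clock: 8.18
position: [0.5699, 0.1756, 0.3574]
ee_rot: [-0.011, 0.991, -0.128, 0.046]
contact_force: [-0.0, -0.7, 0.5]
width: 0.0855
```

```bash
python3 s.py
```

```text
8.18 q [0.2178 1.3101 1.5195] qd [-0.048 -0.604  0.594] pitch -0.0943 z [0.094 0.009] yaw -0.259 P [0.5699 0.1756 0.3574] F [-0.  -0.7  0.5] M [ 0.03  0.08 -0.  ] 0.0855
```

Emit:
play_rows(series=[{"fingers": -1,"dx": 0,"dy": 0,"dz": 0,"turn": 0}])

```text
clock: 8.27
position: [0.5716, 0.1759, 0.3618]
ee_rot: [-0.012, 0.99, -0.128, 0.05]
contact_force: [-0.0, 0.2, 1.1]
width: 0.0852
```

```bash
python3 s.py
```

```text
8.27 q [0.2155 1.3034 1.5206] qd [ 0.029  0.098 -0.019] pitch -0.102 z [0.102 0.011] yaw -0.259 P [0.5716 0.1759 0.3618] F [-0.   0.2  1.1] M [-0.03 -0.   -0.01] 0.0852
```

Emit:
play_rows(series=[{"fingers": -1,"dx": 0,"dy": 0,"dz": 0,"turn": 0}])

```text
clock: 8.35
position: [0.5713, 0.1758, 0.3621]
ee_rot: [-0.012, 0.99, -0.128, 0.05]
contact_force: [-0.3, 0.7, -0.5]
width: 0.0858
```

```bash
python3 s.py
```

```text
8.35 q [0.2149 1.3035 1.5209] qd [-0.027 -0.055  0.007] pitch -0.1023 z [0.102 0.011] yaw -0.259 P [0.5713 0.1758 0.3621] F [-0.3  0.7 -0.5] M [0.04 0.05 0.  ] 0.0858
```

Emit:
play_rows(series=[{"fingers": -1,"dx": 0,"dy": 0,"dz": -20,"turn": 0}])

```text
clock: 8.43
position: [0.5733, 0.1763, 0.3468]
ee_rot: [-0.014, 0.99, -0.128, 0.055]
contact_force: [1.4, -0.0, 1.5]
width: 0.0853
```

```bash
python3 s.py
```

```text
8.43 q [0.215  1.3405 1.4734] qd [ 0.049  0.596 -0.593] pitch -0.1127 z [0.112 0.013] yaw -0.259 P [0.5733 0.1763 0.3468] F [ 1.4 -0.   1.5] M [-0.03 -0.03  0.  ] 0.0853
```

Emit:
play_rows(series=[{"fingers": -1,"dx": 0,"dy": 0,"dz": 0,"turn": 0}])

```text
clock: 8.52
position: [0.5709, 0.1759, 0.3432]
ee_rot: [-0.012, 0.99, -0.128, 0.051]
contact_force: [-1.3, 0.2, -0.8]
width: 0.0852
```

```bash
python3 s.py
```

```text
8.52 q [0.2158 1.3472 1.473 ] qd [-0.045 -0.11   0.027] pitch -0.1055 z [0.105 0.011] yaw -0.259 P [0.5709 0.1759 0.3432] F [-1.3  0.2 -0.8] M [ 0.02  0.07 -0.04] 0.0852
```

Emit:
play_rows(series=[{"fingers": -1,"dx": 0,"dy": 0,"dz": 0,"turn": 0}])

```text
clock: 8.6
position: [0.5705, 0.1759, 0.3438]
ee_rot: [-0.013, 0.99, -0.128, 0.052]
contact_force: [0.1, -0.1, 1.4]
width: 0.0856
```

```bash
python3 s.py
```

```text
8.6 q [0.2147 1.3473 1.4731] qd [0.008 0.063 0.002] pitch -0.1064 z [0.106 0.012] yaw -0.259 P [0.5705 0.1759 0.3438] F [ 0.1 -0.1  1.4] M [-0.02  0.06 -0.02] 0.0856
```

Emit:
play_rows(series=[{"fingers": -1,"dx": 0,"dy": 0,"dz": -10,"turn": 0},{"fingers": -1,"dx": 0,"dy": 0,"dz": -10,"turn": 0},{"fingers": -1,"dx": 0,"dy": 0,"dz": -10,"turn": 0},{"fingers": -1,"dx": 0,"dy": 0,"dz": -10,"turn": 0},{"fingers": -1,"dx": 0,"dy": 0,"dz": -10,"turn": 0},{"fingers": -1,"dx": 0,"dy": 0,"dz": 0,"turn": 0},{"fingers": -1,"dx": 0,"dy": 0,"dz": 0,"turn": 0}])

```text
clock: 9.18
position: [0.5689, 0.1756, 0.2893]
ee_rot: [-0.012, 0.99, -0.128, 0.051]
contact_force: [0.3, 0.3, -0.2]
width: 0.0856
```

```bash
python3 s.py
```

```text
9.18 q [0.2295 1.4585 1.3481] qd [ 0.01   0.035 -0.007] pitch -0.1056 z [0.105 0.012] yaw -0.259 P [0.5689 0.1756 0.2893] F [ 0.3  0.3 -0.2] M [-0.03 -0.02 -0.  ] 0.0856
```

Emit:
play_rows(series=[{"fingers": -1,"dx": 0,"dy": 0,"dz": 41,"turn": 0},{"fingers": -1,"dx": 0,"dy": 0,"dz": 41,"turn": 0},{"fingers": -1,"dx": 0,"dy": 0,"dz": -41,"turn": 0},{"fingers": -1,"dx": 0,"dy": 0,"dz": 0,"turn": 0},{"fingers": -1,"dx": 0,"dy": 0,"dz": 0,"turn": 0}])

```text
clock: 9.6
position: [0.5542, 0.1729, 0.3188]
ee_rot: [-0.007, 0.991, -0.128, 0.035]
contact_force: [1.0, 0.5, 1.9]
width: 0.0854
```

```bash
python3 s.py
```

```text
9.6 q [0.2149 1.4041 1.4525] qd [0.032 0.296 0.017] pitch -0.0701 z [0.07  0.005] yaw -0.258 P [0.5542 0.1729 0.3188] F [1.  0.5 1.9] M [ 0.08 -0.03  0.01] 0.0854
```

Emit:
play_rows(series=[{"fingers": -1,"dx": 0,"dy": 0,"dz": -41,"turn": 0},{"fingers": -1,"dx": 0,"dy": 0,"dz": -41,"turn": 0},{"fingers": -1,"dx": 0,"dy": 0,"dz": 41,"turn": 0},{"fingers": -1,"dx": 0,"dy": 0,"dz": 0,"turn": 0},{"fingers": -1,"dx": 0,"dy": 0,"dz": 0,"turn": 0}])

```text
clock: 10.02
position: [0.5193, 0.1662, 0.246]
ee_rot: [0.005, 0.992, -0.128, -0.001]
contact_force: [-0.3, -0.5, -0.8]
width: 0.0855
```

```bash
python3 s.py
```

```text
10.02 q [0.2322 1.5568 1.3577] qd [-0.048 -0.034 -0.025] pitch 0.0051 z [-0.003 -0.009] yaw -0.256 P [0.5193 0.1662 0.246 ] F [-0.3 -0.5 -0.8] M [0.05 0.   0.04] 0.0855
```

Emit:
play_rows(series=[{"fingers": -1,"dx": 8,"dy": 2,"dz": 0,"turn": 0},{"fingers": -1,"dx": 8,"dy": 2,"dz": 0,"turn": 0},{"fingers": -1,"dx": 8,"dy": 2,"dz": 0,"turn": 0},{"fingers": -1,"dx": 8,"dy": 2,"dz": 0,"turn": 0},{"fingers": -1,"dx": 8,"dy": 2,"dz": 0,"turn": 0},{"fingers": -1,"dx": 0,"dy": 0,"dz": 0,"turn": 0},{"fingers": -1,"dx": 0,"dy": 0,"dz": 0,"turn": 0}])

```text
clock: 10.6
position: [0.5752, 0.1795, 0.2545]
ee_rot: [0.001, 0.992, -0.128, 0.011]
contact_force: [0.3, -1.1, -0.1]
width: 0.0856
```

```bash
python3 s.py
```

```text
10.6 q [0.3012 1.4382 1.3823] qd [ 0.023 -0.046 -0.01 ] pitch -0.0199 z [ 0.021 -0.004] yaw -0.257 P [0.5752 0.1795 0.2545] F [ 0.3 -1.1 -0.1] M [0.   0.01 0.03] 0.0856
```

Emit:
play_rows(series=[{"fingers": -1,"dx": -5,"dy": -1,"dz": -5,"turn": 0},{"fingers": -1,"dx": -5,"dy": -1,"dz": -10,"turn": 0},{"fingers": -1,"dx": 0,"dy": 0,"dz": -10,"turn": 0},{"fingers": -1,"dx": 0,"dy": 0,"dz": -10,"turn": 0},{"fingers": -1,"dx": 0,"dy": 0,"dz": -5,"turn": 0},{"fingers": -1,"dx": 0,"dy": 0,"dz": 0,"turn": 0},{"fingers": -1,"dx": 0,"dy": 0,"dz": 0,"turn": 0}])

```text
clock: 11.18
position: [0.5634, 0.1772, 0.2112]
ee_rot: [0.001, 0.992, -0.128, 0.01]
contact_force: [0.2, -0.4, 0.1]
width: 0.0851
```

```bash
python3 s.py
```

```text
11.18 q [0.3085 1.5364 1.2779] qd [ 0.007  0.015 -0.007] pitch -0.0188 z [ 0.02  -0.005] yaw -0.257 P [0.5634 0.1772 0.2112] F [ 0.2 -0.4  0.1] M [ 0.01 -0.05  0.04] 0.0851
```

Emit:
play_rows(series=[{"fingers": -1,"dx": 0,"dy": -2,"dz": -10,"turn": 0},{"fingers": -1,"dx": -1,"dy": 0,"dz": -10,"turn": 0},{"fingers": -1,"dx": 0,"dy": 0,"dz": -10,"turn": 0},{"fingers": -1,"dx": 0,"dy": 0,"dz": -5,"turn": 0},{"fingers": -1,"dx": 0,"dy": 0,"dz": 0,"turn": 0},{"fingers": -1,"dx": 0,"dy": 0,"dz": 0,"turn": 0}])

```text
clock: 11.68
position: [0.5624, 0.1749, 0.1724]
ee_rot: [0.001, 0.992, -0.128, 0.01]
contact_force: [0.2, 0.2, -0.6]
width: 0.0854
```

```bash
python3 s.py
```

```text
11.68 q [0.3337 1.5999 1.1891] qd [ 0.01   0.012 -0.007] pitch -0.0189 z [ 0.02  -0.005] yaw -0.257 P [0.5624 0.1749 0.1724] F [ 0.2  0.2 -0.6] M [-0.01 -0.01  0.  ] 0.0854
```

Close the gripper.

Emit:
play_rows(series=[{"fingers": 1,"dx": 0,"dy": 0,"dz": 0,"turn": 0},{"fingers": 1,"dx": 0,"dy": 0,"dz": 0,"turn": 0},{"fingers": 1,"dx": 0,"dy": 0,"dz": 0,"turn": 0},{"fingers": 1,"dx": 0,"dy": 0,"dz": 0,"turn": 0},{"fingers": 1,"dx": 0,"dy": 0,"dz": 0,"turn": 0},{"fingers": 1,"dx": 0,"dy": 0,"dz": 0,"turn": 0},{"fingers": 1,"dx": 0,"dy": 0,"dz": 0,"turn": 0}], squeeze=50)

```text
clock: 12.27
position: [0.5624, 0.1755, 0.1738]
ee_rot: [0.0, 0.992, -0.128, 0.01]
contact_force: [-2.6, 0.3, -0.7]
width: 0.0134
```

```bash
python3 s.py
```

```text
12.27 q [0.3326 1.5979 1.1916] qd [-0.003  0.002 -0.005] pitch -0.0195 z [ 0.02  -0.003] yaw -0.256 P [0.5624 0.1755 0.1738] F [-2.6  0.3 -0.7] M [0.14 0.46 0.13] 0.0134
```

Emit:
play_rows(series=[{"fingers": 1,"dx": 0,"dy": 0,"dz": 5,"turn": 0},{"fingers": 1,"dx": 0,"dy": 0,"dz": 8,"turn": 0},{"fingers": 1,"dx": 0,"dy": 0,"dz": 10,"turn": 0},{"fingers": 1,"dx": 0,"dy": 0,"dz": 10,"turn": 0},{"fingers": 1,"dx": 0,"dy": 0,"dz": 10,"turn": 0},{"fingers": 1,"dx": 0,"dy": 0,"dz": 10,"turn": 0},{"fingers": 1,"dx": 0,"dy": 0,"dz": 10,"turn": 0},{"fingers": 1,"dx": 0,"dy": 0,"dz": 10,"turn": 0},{"fingers": 1,"dx": 0,"dy": 0,"dz": 7,"turn": 0},{"fingers": 1,"dx": 0,"dy": 0,"dz": 0,"turn": 0},{"fingers": 1,"dx": 0,"dy": 0,"dz": 0,"turn": 0}], squeeze=70)

```text
clock: 13.18
position: [0.561, 0.1747, 0.2608]
ee_rot: [0.001, 0.992, -0.128, 0.009]
contact_force: [0.7, 0.3, -6.0]
width: 0.0128
```

```bash
python3 s.py
```

```text
13.18 q [0.277  1.4577 1.3901] qd [-0.011 -0.018  0.015] pitch -0.0168 z [ 0.018 -0.005] yaw -0.257 P [0.561  0.1747 0.2608] F [ 0.7  0.3 -6. ] M [0.04 0.03 0.03] 0.0128
```

Emit:
play_rows(series=[{"fingers": 1,"dx": -2,"dy": -5,"dz": 0,"turn": 0.004},{"fingers": 1,"dx": -4,"dy": -10,"dz": 0,"turn": 0.006},{"fingers": 1,"dx": -5,"dy": -15,"dz": 0,"turn": 0.006},{"fingers": 1,"dx": -5,"dy": -15,"dz": 0,"turn": 0.006},{"fingers": 1,"dx": -5,"dy": -15,"dz": 0,"turn": 0.006},{"fingers": 1,"dx": -5,"dy": -15,"dz": 0,"turn": 0.006},{"fingers": 1,"dx": -5,"dy": -15,"dz": 0,"turn": 0.006},{"fingers": 1,"dx": -5,"dy": -15,"dz": 0,"turn": 0.006},{"fingers": 1,"dx": -5,"dy": -15,"dz": 0,"turn": 0.006},{"fingers": 1,"dx": -5,"dy": -15,"dz": 0,"turn": 0.006},{"fingers": 1,"dx": -5,"dy": -15,"dz": 0,"turn": 0.006},{"fingers": 1,"dx": -5,"dy": -15,"dz": 0,"turn": 0.006},{"fingers": 1,"dx": -5,"dy": -12,"dz": 0,"turn": 0.006},{"fingers": 1,"dx": -3,"dy": -6,"dz": 0,"turn": 0.006},{"fingers": 1,"dx": 0,"dy": 0,"dz": 0,"turn": 0},{"fingers": 1,"dx": 0,"dy": 0,"dz": 0,"turn": 0}])

```text
clock: 14.52
position: [0.4776, -0.0261, 0.2511]
ee_rot: [0.005, 0.996, -0.084, -0.003]
contact_force: [-0.2, 0.5, -6.4]
width: 0.0124
```

```bash
python3 s.py
```

```text
14.52 q [0.128  1.6778 1.3416] qd [-0.008  0.016  0.001] pitch 0.0058 z [-0.008 -0.01 ] yaw -0.168 P [ 0.4776 -0.0261  0.2511] F [-0.2  0.5 -6.4] M [ 0.07 -0.04  0.02] 0.0124
```

Run:
```python
from h import *
t=get_image("top");s=get_image("scene");np.save("top2.npy",t,allow_pickle=True);np.save("scene2.npy",s,allow_pickle=True)
u=proj(t,[.443,-.22,.2])[0].astype(int);v=proj(s,[.443,-.22,.15])[0].astype(int);print(u,v)
f=lambda p,c:cv2.resize(p["pixels"][c[1]-37:c[1]+37,c[0]-50:c[0]+50,::-1],None,fx=8,fy=8,interpolation=2)[:,:]
a=cv2.resize(f(t,u),(400,296));b=cv2.resize(f(s,v),(400,296))
ax=f(t,u);bx=f(s,v)
cv2.imwrite("pics/h2.png",np.vstack([cv2.resize(t["pixels"][u[1]-25:u[1]+12,u[0]-60:u[0]+40,::-1],None,fx=8,fy=8,interpolation=2),cv2.resize(s["pixels"][v[1]-19:v[1]+19,v[0]-50:v[0]+50,::-1],None,fx=8,fy=8,interpolation=2)]))
print("top origin",u-[60,25],"scene origin",v-[50,19])
```

```text
[392 244] [247 151]
top origin [332 219] scene origin [197 132]
```

View pics/h2.png

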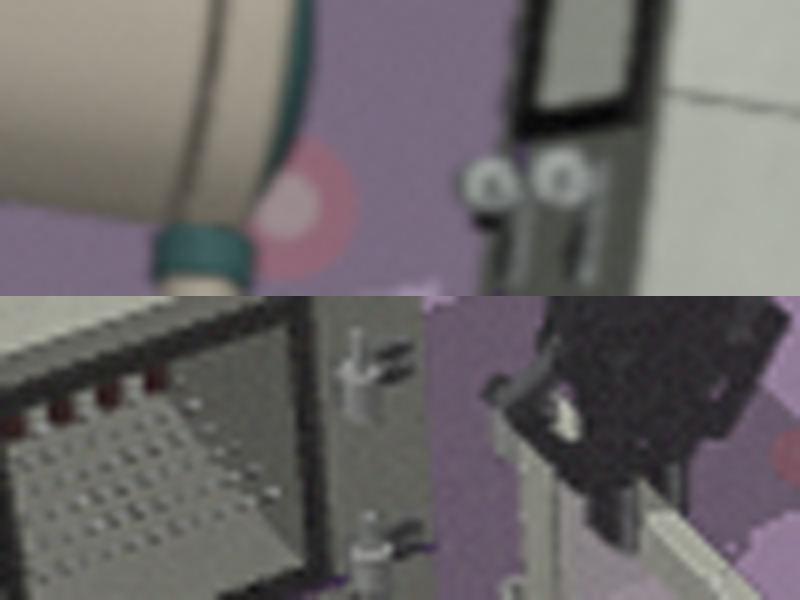

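Run:
```python
from h import *
from scipy.optimize import least_squares
t=np.load("top2.npy",allow_pickle=True).item();s=np.load("scene2.npy",allow_pickle=True).item()
o=[(t,.086,(392.8,241.6),2.7),(t,.19,(401.6,240.8),2.7),(s,.19,(241.3,141.1),4),(s,.086,(242.9,163.5),4),(s,.21,(241.3,136.4),4),(s,.106,(242.75,158.9),4)]
f=lambda v:np.concatenate([(proj(p,[v[0],v[1],z])[0]-uv) for p,z,uv,w in o])
for sel in (slice(0,2),slice(2,6),slice(0,6)):
    oo=o[sel];r=least_squares(lambda v:np.concatenate([(proj(p,[v[0],v[1],z])[0]-uv) for p,z,uv,w in oo]),[.443,-.25]);print(r.x.round(4),r.fun.round(1))
st=get_state();yaw=-.168;P=st["position"]
k=P[:2]-.1*np.array([-np.sin(yaw),np.cos(yaw)])
print("knuckle pred",k,"proj",proj(s,[*k,P[2]-.159+.15]),"seen 258.7,143.1", proj(s,[[*(k+[.01,0]),.242],[*(k+[0,.01]),.242]]))
# incubator yaw from top outline
c=np.array([[427,157],[519,172],[510,271],[412,260.7]],float)
w=np.array([atz(t,x,.25)[:2] for x in c]);print(w.round(3))
```

```text
[ 0.4512 -0.2452] [ 0.   0.1 -0.  -0.1]
[ 0.4519 -0.2421] [ 0.2 -0.2  0.  -0.1 -0.1  0.  -0.1  0.3]
[ 0.4512 -0.2441] [-0.4  0.1 -0.4 -0.1 -0.  -0.5 -0.2 -0.5 -0.3 -0.3 -0.3 -0. ]
knuckle pred [ 0.46123754 -0.12413829] proj [[260.42545871 145.25555961]] seen 258.7,143.1 [[258.17230173 146.50479773]
 [262.35271803 146.66610245]]
[[ 0.659 -0.306]
 [ 0.615 -0.537]
 [ 0.368 -0.497]
 [ 0.4   -0.254]]
```

Emit:
play_rows(series=[{"fingers": 1,"dx": 0,"dy": -6,"dz": 0,"turn": 0},{"fingers": 1,"dx": -1,"dy": -10,"dz": 0,"turn": 0},{"fingers": 1,"dx": -1,"dy": -10,"dz": 0,"turn": 0},{"fingers": 1,"dx": 0,"dy": -10,"dz": 0,"turn": 0},{"fingers": 1,"dx": -1,"dy": -10,"dz": 0,"turn": 0},{"fingers": 1,"dx": 0,"dy": -10,"dz": 0,"turn": 0},{"fingers": 1,"dx": 0,"dy": -10,"dz": 0,"turn": 0},{"fingers": 1,"dx": 0,"dy": -10,"dz": 0,"turn": 0},{"fingers": 1,"dx": 0,"dy": -6,"dz": 0,"turn": 0},{"fingers": 1,"dx": 0,"dy": 0,"dz": 0,"turn": 0},{"fingers": 1,"dx": 0,"dy": 0,"dz": 0,"turn": 0}])

```text
clock: 15.53
position: [0.4758, -0.1164, 0.251]
ee_rot: [0.006, 0.997, -0.083, -0.003]
contact_force: [-0.6, 1.1, -5.6]
width: 0.0125
```

```bash
python3 s.py
python3 - <<'E'
from h import *
t=get_image("top");s=get_image("scene");np.save("top3.npy",t,allow_pickle=True);np.save("scene3.npy",s,allow_pickle=True)
A=cv2.resize(t["pixels"][219:256,332:432,::-1],None,fx=8,fy=8,interpolation=2);B=cv2.resize(s["pixels"][130:168,197:297,::-1],None,fx=8,fy=8,interpolation=2)
cv2.imwrite("pics/h3.png",np.clip(np.vstack([A,B])*1.3,0,255).astype(np.uint8))
st=get_state();w=st["ee_rot"];M=Ro.from_quat([w[1],w[2],w[3],w[0]]).as_matrix();P=st["position"]
D=np.c_[M[:,0],-M[:,1],-M[:,2]] # door axes
for n,z in(("low mouth",.022),("high mouth",.126),("high top",.150),("top edge hinge corner",.172)):
    X=P+D@np.array([0,-.1 if z<.17 else -.085,z-.159]);print(n,X.round(4),"top",(proj(t,X)[0]-[332,219]).round(2)*8+4,"scene",(proj(s,X)[0]-[197,130]).round(2)*8+4)
E
```

```text
15.53 q [0.144  1.6585 1.3414] qd [ 0.006 -0.006 -0.004] pitch 0.0023 z [-0.007 -0.011] yaw -0.166 P [ 0.4758 -0.1164  0.251 ] F [-0.6  1.1 -5.6] M [ 0.04 -0.02 -0.01] 0.0125
low mouth [ 0.4586 -0.216   0.1153] top [423.36 164.32] scene [392.56 254.56]
high mouth [ 0.4593 -0.2149  0.2192] top [486.   152.72] scene [382.16  72.16]
high top [ 0.4594 -0.2146  0.2432] top [501.84 149.76] scene [379.6  27.6]
top edge hinge corner [ 0.462  -0.1996  0.2651] top [468.48 140.4 ] scene [394.56   3.44]
```

View pics/h3.png

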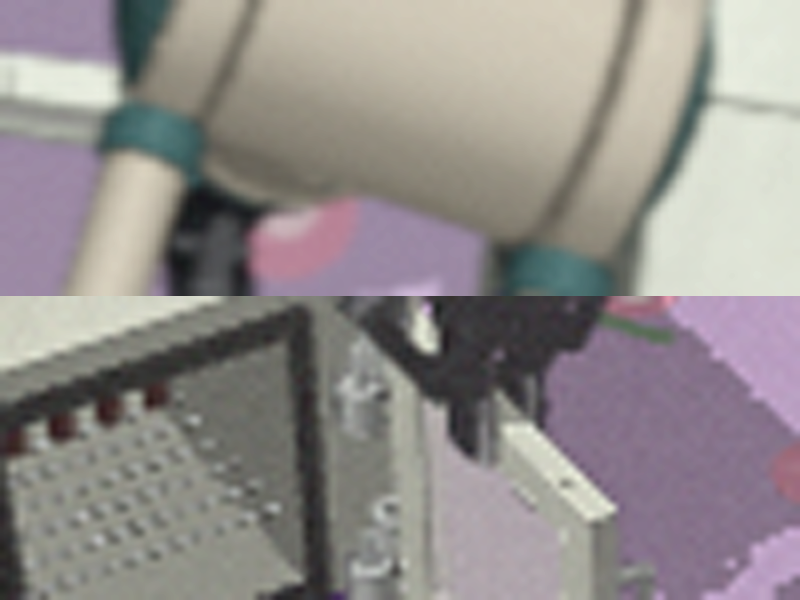

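Emit:
play_rows(series=[{"fingers": 1,"dx": -1,"dy": -4,"dz": 0,"turn": 0},{"fingers": 1,"dx": -1,"dy": -5,"dz": 0,"turn": 0},{"fingers": 1,"dx": -2,"dy": -6,"dz": 0,"turn": 0},{"fingers": 1,"dx": -1,"dy": -6,"dz": 0,"turn": 0},{"fingers": 1,"dx": -1,"dy": -3,"dz": 0,"turn": 0},{"fingers": 1,"dx": 0,"dy": 0,"dz": 0,"turn": 0},{"fingers": 1,"dx": 0,"dy": 0,"dz": 0,"turn": 0}])

```text
clock: 16.22
position: [0.469, -0.1407, 0.2512]
ee_rot: [0.005, 0.997, -0.081, -0.003]
contact_force: [0.5, 0.2, -5.6]
width: 0.0125
```

```bash
cat > k.py <<'E'
from h import *
st=get_state();w=st["ee_rot"];M=Ro.from_quat([w[1],w[2],w[3],w[0]]).as_matrix();P=st["position"]
D=np.c_[M[:,0],-M[:,1],-M[:,2]]
for n,z in(("low",.022),("high",.126)): print(n,(P+D@np.array([0,-.1,z-.159])).round(4),end=" ")
print()
E
python3 s.py; python3 k.py
```

```text
16.22 q [0.1434 1.659  1.3412] qd [-0.001 -0.002  0.002] pitch 0.0019 z [-0.007 -0.01 ] yaw -0.162 P [ 0.469  -0.1407  0.2512] F [ 0.5  0.2 -5.6] M [ 0.07 -0.04 -0.02] 0.0125
low [ 0.452  -0.2408  0.1153] high [ 0.4526 -0.2397  0.2193]
```

Emit:
play_rows(series=[{"fingers": 1,"dx": -0.8,"dy": -2.5,"dz": 0,"turn": -0.005},{"fingers": 1,"dx": 0,"dy": 0,"dz": -3,"turn": 0},{"fingers": 1,"dx": 0,"dy": 0,"dz": -3,"turn": 0},{"fingers": 1,"dx": 0,"dy": 0,"dz": -2,"turn": 0},{"fingers": 1,"dx": 0,"dy": 0,"dz": -1,"turn": 0},{"fingers": 1,"dx": 0,"dy": 0,"dz": 0,"turn": 0}])

```text
clock: 16.72
position: [0.4683, -0.1432, 0.2412]
ee_rot: [0.005, 0.996, -0.084, -0.003]
contact_force: [0.7, -0.8, -4.8]
width: 0.0125
```

```bash
python3 s.py; python3 k.py
```

```text
16.72 q [0.1493 1.6769 1.3168] qd [ 0.001 -0.001 -0.003] pitch 0.0014 z [-0.006 -0.01 ] yaw -0.167 P [ 0.4683 -0.1432  0.2412] F [ 0.7 -0.8 -4.8] M [-0.16 -0.08  0.07] 0.0125
low [ 0.4508 -0.2432  0.1053] high [ 0.4515 -0.2422  0.2093]
```

Emit:
play_rows(series=[{"fingers": 1,"dx": 0,"dy": 0,"dz": -2,"turn": 0},{"fingers": 1,"dx": 0,"dy": 0,"dz": 0,"turn": 0}])

```text
clock: 16.88
position: [0.4686, -0.1438, 0.2393]
ee_rot: [0.006, 0.997, -0.083, -0.002]
contact_force: [0.1, -3.5, -7.1]
width: 0.0126
```

```bash
python3 s.py; python3 k.py
```

```text
16.88 q [0.1506 1.6801 1.3111] qd [-0.002 -0.007  0.008] pitch 0.0002 z [-0.006 -0.012] yaw -0.167 P [ 0.4686 -0.1438  0.2393] F [ 0.1 -3.5 -7.1] M [-0.25  0.04  0.03] 0.0126
low [ 0.4512 -0.2441  0.1036] high [ 0.4518 -0.2428  0.2075]
```

Emit:
play_rows(series=[{"fingers": 1,"dx": 0,"dy": -1,"dz": -1,"turn": 0},{"fingers": 1,"dx": 0,"dy": 0,"dz": -1,"turn": 0},{"fingers": 1,"dx": 0,"dy": 0,"dz": 0,"turn": 0}])

```text
clock: 17.13
position: [0.4687, -0.1443, 0.237]
ee_rot: [0.005, 0.997, -0.083, -0.002]
contact_force: [0.9, -0.3, -5.4]
width: 0.0129
```

```bash
python3 s.py; python3 k.py
```

```text
17.13 q [0.1526 1.6836 1.306 ] qd [-0.    -0.003  0.002] pitch 0.0006 z [-0.005 -0.011] yaw -0.167 P [ 0.4687 -0.1443  0.237 ] F [ 0.9 -0.3 -5.4] M [-0.05  0.01  0.02] 0.0129
low [ 0.4513 -0.2443  0.1011] high [ 0.4519 -0.2432  0.2051]
```

Emit:
play_rows(series=[{"fingers": 1,"dx": 0,"dy": 0,"dz": -1.5,"turn": 0},{"fingers": 1,"dx": 0,"dy": 0,"dz": -1.5,"turn": 0},{"fingers": 1,"dx": 0,"dy": 0,"dz": 0,"turn": 0}])

```text
clock: 17.38
position: [0.4687, -0.1443, 0.2338]
ee_rot: [0.005, 0.997, -0.083, -0.002]
contact_force: [0.0, -0.5, -5.1]
width: 0.0127
```

```bash
python3 s.py; python3 k.py
```

```text
17.38 q [0.1546 1.6892 1.2984] qd [ 0.001 -0.002  0.005] pitch 0.0006 z [-0.005 -0.01 ] yaw -0.167 P [ 0.4687 -0.1443  0.2338] F [ 0.  -0.5 -5.1] M [ 0.01 -0.05  0.04] 0.0127
low [ 0.4513 -0.2443  0.0979] high [ 0.4519 -0.2432  0.2019]
```

Emit:
play_rows(series=[{"fingers": 1,"dx": 0,"dy": 0,"dz": -1.5,"turn": 0},{"fingers": 1,"dx": 0,"dy": 0,"dz": -1.5,"turn": 0},{"fingers": 1,"dx": 0,"dy": 0,"dz": 0,"turn": 0}])

```text
clock: 17.63
position: [0.4687, -0.1444, 0.2308]
ee_rot: [0.006, 0.997, -0.083, -0.002]
contact_force: [-0.9, -0.3, -4.6]
width: 0.013
```

```bash
python3 s.py; python3 k.py
```

```text
17.63 q [0.1565 1.6946 1.2905] qd [-0.003 -0.002  0.001] pitch 0.0 z [-0.005 -0.011] yaw -0.167 P [ 0.4687 -0.1444  0.2308] F [-0.9 -0.3 -4.6] M [-0.1  -0.07 -0.02] 0.013
low [ 0.4514 -0.2445  0.095 ] high [ 0.452  -0.2434  0.199 ]
```

Threading well with almost no load. I'll continue down.

Emit:
play_rows(series=[{"fingers": 1,"dx": 0,"dy": 0,"dz": -1.5,"turn": 0},{"fingers": 1,"dx": 0,"dy": 0,"dz": -1.5,"turn": 0},{"fingers": 1,"dx": 0,"dy": 0,"dz": 0,"turn": 0}])

```text
clock: 17.88
position: [0.4689, -0.1446, 0.2279]
ee_rot: [0.006, 0.996, -0.083, -0.002]
contact_force: [0.2, 0.2, -5.2]
width: 0.0127
```

```bash
python3 s.py; python3 k.py
```

```text
17.88 q [0.1584 1.6998 1.2826] qd [-0.001 -0.003  0.001] pitch -0.0008 z [-0.004 -0.012] yaw -0.167 P [ 0.4689 -0.1446  0.2279] F [ 0.2  0.2 -5.2] M [-0.11 -0.06 -0.03] 0.0127
low [ 0.4517 -0.2448  0.0921] high [ 0.4521 -0.2436  0.1961]
```

Emit:
play_rows(series=[{"fingers": 1,"dx": 0,"dy": 0,"dz": -1.5,"turn": 0},{"fingers": 1,"dx": 0,"dy": 0,"dz": -1.5,"turn": 0},{"fingers": 1,"dx": 0,"dy": 0,"dz": 0,"turn": 0}])

```text
clock: 18.13
position: [0.4689, -0.1446, 0.225]
ee_rot: [0.006, 0.996, -0.084, -0.002]
contact_force: [-0.3, -0.2, -4.8]
width: 0.0124
```

```bash
python3 s.py; python3 k.py
```

```text
18.13 q [0.1603 1.705  1.2751] qd [-0.001 -0.     0.002] pitch -0.0012 z [-0.004 -0.012] yaw -0.167 P [ 0.4689 -0.1446  0.225 ] F [-0.3 -0.2 -4.8] M [-0.12 -0.03 -0.06] 0.0124
low [ 0.4517 -0.2449  0.0892] high [ 0.4521 -0.2436  0.1932]
```

Emit:
play_rows(series=[{"fingers": 1,"dx": 0,"dy": 0,"dz": -1,"turn": 0},{"fingers": 1,"dx": 0,"dy": 0,"dz": -1,"turn": 0},{"fingers": 1,"dx": 0,"dy": 0,"dz": 0,"turn": 0}])

```text
clock: 18.38
position: [0.4689, -0.1447, 0.223]
ee_rot: [0.006, 0.996, -0.084, -0.001]
contact_force: [-1.3, -1.0, -4.7]
width: 0.0123
```

```bash
python3 s.py; python3 k.py
```

```text
18.38 q [0.1615 1.7084 1.2702] qd [-0.001  0.     0.   ] pitch -0.0015 z [-0.004 -0.012] yaw -0.167 P [ 0.4689 -0.1447  0.223 ] F [-1.3 -1.  -4.7] M [-0.04  0.   -0.09] 0.0123
low [ 0.4517 -0.2449  0.0873] high [ 0.4521 -0.2437  0.1913]
```

Emit:
play_rows(series=[{"fingers": 1,"dx": 0,"dy": 0,"dz": -1,"turn": 0},{"fingers": 1,"dx": 0,"dy": 0,"dz": -1,"turn": 0},{"fingers": 1,"dx": 0,"dy": 0,"dz": 0,"turn": 0}])

```text
clock: 18.63
position: [0.4691, -0.1447, 0.2221]
ee_rot: [0.006, 0.996, -0.084, -0.001]
contact_force: [-0.3, -0.7, -4.6]
width: 0.0127
```

```bash
python3 s.py; python3 k.py
```

```text
18.63 q [0.1618 1.7104 1.2667] qd [-0.003  0.     0.003] pitch -0.0026 z [-0.003 -0.012] yaw -0.168 P [ 0.4691 -0.1447  0.2221] F [-0.3 -0.7 -4.6] M [-0.1   0.13 -0.13] 0.0127
low [ 0.452  -0.2449  0.0864] high [ 0.4523 -0.2437  0.1903]
```

Emit:
play_rows(series=[{"fingers": 1,"dx": 0,"dy": 0,"dz": -1,"turn": 0},{"fingers": 1,"dx": 0,"dy": 0,"dz": -1,"turn": 0}])

```text
clock: 18.8
position: [0.4694, -0.1446, 0.2218]
ee_rot: [0.006, 0.996, -0.084, 0.0]
contact_force: [-1.9, 2.1, 5.7]
width: 0.0127
```

```bash
python3 s.py; python3 k.py
```

```text
18.8 q [0.1615 1.7115 1.2643] qd [-0.004  0.006 -0.012] pitch -0.0043 z [-0.001 -0.013] yaw -0.168 P [ 0.4694 -0.1446  0.2218] F [-1.9  2.1  5.7] M [ 0.09  0.52 -0.32] 0.0127
low [ 0.4525 -0.2449  0.0861] high [ 0.4526 -0.2436  0.1901]
```

Emit:
play_rows(series=[{"fingers": 1,"dx": 0,"dy": 0,"dz": 0,"turn": 0},{"fingers": 1,"dx": 0,"dy": 0,"dz": 0,"turn": 0}])

```text
clock: 18.97
position: [0.4691, -0.1446, 0.222]
ee_rot: [0.006, 0.996, -0.084, -0.0]
contact_force: [-0.0, 0.0, -1.4]
width: 0.0127
```

```bash
python3 s.py; python3 k.py
```

```text
18.97 q [0.161  1.7117 1.2647] qd [-0.002  0.002  0.   ] pitch -0.0042 z [-0.001 -0.013] yaw -0.168 P [ 0.4691 -0.1446  0.222 ] F [-0.   0.  -1.4] M [ 0.01  0.13 -0.06] 0.0127
low [ 0.4521 -0.245   0.0863] high [ 0.4523 -0.2436  0.1903]
```

Emit:
play_rows(series=[{"fingers": 1,"dx": 0,"dy": 0,"dz": 0,"turn": 0},{"fingers": -0.4,"dx": 0,"dy": 0,"dz": 0,"turn": 0},{"fingers": -0.4,"dx": 0,"dy": 0,"dz": 0,"turn": 0},{"fingers": -0.4,"dx": 0,"dy": 0,"dz": 0,"turn": 0},{"fingers": -0.4,"dx": 0,"dy": 0,"dz": 0,"turn": 0},{"fingers": -0.4,"dx": 0,"dy": 0,"dz": 0,"turn": 0}])

```text
clock: 19.47
position: [0.4714, -0.1453, 0.2226]
ee_rot: [0.007, 0.996, -0.084, 0.002]
contact_force: [0.4, 1.0, -0.0]
width: 0.0599
```

```bash
python3 s.py
```

```text
19.47 q [0.1614 1.7097 1.261 ] qd [ 0.001 -0.006 -0.004] pitch -0.0095 z [ 0.004 -0.014] yaw -0.167 P [ 0.4714 -0.1453  0.2226] F [ 0.4  1.  -0. ] M [-0.    0.03  0.01] 0.0599
```

Emit:
play_rows(series=[{"fingers": -0.4,"dx": 0,"dy": 0,"dz": 6,"turn": 0},{"fingers": -0.4,"dx": 0,"dy": 0,"dz": 10,"turn": 0},{"fingers": -0.4,"dx": 0,"dy": 0,"dz": 15,"turn": 0},{"fingers": -0.4,"dx": 0,"dy": 0,"dz": 15,"turn": 0},{"fingers": -0.4,"dx": 0,"dy": 0,"dz": 15,"turn": 0},{"fingers": -0.4,"dx": 0,"dy": 0,"dz": 12,"turn": 0},{"fingers": -0.4,"dx": 0,"dy": 0,"dz": 0,"turn": 0},{"fingers": 1,"dx": -5,"dy": 5,"dz": 0,"turn": 0},{"fingers": 1,"dx": -6,"dy": 10,"dz": 0,"turn": 0},{"fingers": 1,"dx": -6,"dy": 10,"dz": 0,"turn": 0},{"fingers": 1,"dx": -6,"dy": 10,"dz": 0,"turn": 0},{"fingers": 1,"dx": -6,"dy": 10,"dz": 0,"turn": 0},{"fingers": 1,"dx": -3,"dy": 5,"dz": 0,"turn": 0},{"fingers": 1,"dx": 0,"dy": 0,"dz": 0,"turn": 0},{"fingers": 1,"dx": 0,"dy": 0,"dz": 0,"turn": 0}])

```text
clock: 20.72
position: [0.4332, -0.0879, 0.3015]
ee_rot: [0.006, 0.997, -0.083, 0.002]
contact_force: [-0.8, -0.1, -0.2]
width: 0.0
```

```bash
python3 s.py
python3 - <<'E'
from h import *
w=wrist();s=get_image("scene")
B=cv2.resize(s["pixels"][120:180,197:297,::-1],(500,300),interpolation=2)
cv2.imwrite("pics/h4.png",np.vstack([cv2.resize(w["pixels"][:,:,::-1],(400,300)),np.zeros((0,400,3),np.uint8)]) if 0 else np.hstack([cv2.resize(w["pixels"][:,:,::-1],(300,225)),B[:225]]))
np.save("w4.npy",w,allow_pickle=True)
print(proj(w,[[.4764,-.0981,.236],[.452,-.2443,.236],[.4824,-.0605,.236]]).round(0)*300/560)
E
```

```text
20.72 q [0.0383 1.6542 1.4422] qd [-0.013  0.017  0.002] pitch -0.0068 z [ 0.003 -0.013] yaw -0.165 P [ 0.4332 -0.0879  0.3015] F [-0.8 -0.1 -0.2] M [ 0.   -0.03  0.  ] 0.0
TCP [ 0.4332 -0.0879  0.3015] toolx yaw -0.165 t 20.7167 F [-0.8 -0.1 -0.2] M [ 0.   -0.03  0.  ]
[[186.96428571 126.42857143]
 [180.53571429 219.10714286]
 [188.57142857  95.89285714]]
```

View pics/h4.png

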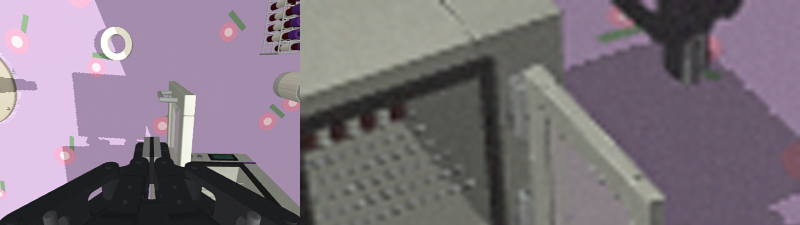

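Wrist view: the door hangs open at a right angle, free edge at about (184,97), handle on the near side, and my closed fingers are on the outer side. Next I'll lower and push.

Emit:
play_rows(series=[{"fingers": 1,"dx": 0,"dy": -2,"dz": -8,"turn": 0},{"fingers": 1,"dx": 0,"dy": -2,"dz": -14,"turn": 0},{"fingers": 1,"dx": 0,"dy": 0,"dz": -14,"turn": 0},{"fingers": 1,"dx": 0,"dy": 0,"dz": -14,"turn": 0},{"fingers": 1,"dx": 0,"dy": 0,"dz": -14,"turn": 0},{"fingers": 1,"dx": 0,"dy": 0,"dz": -12,"turn": 0},{"fingers": 1,"dx": 0,"dy": 0,"dz": -6,"turn": 0},{"fingers": 1,"dx": 0,"dy": 0,"dz": 0,"turn": 0},{"fingers": 1,"dx": 4,"dy": 0,"dz": 0,"turn": 0},{"fingers": 1,"dx": 5,"dy": 0,"dz": 0,"turn": 0},{"fingers": 1,"dx": 5,"dy": 0,"dz": 0,"turn": 0},{"fingers": 1,"dx": 5,"dy": -1,"dz": 0,"turn": 0},{"fingers": 1,"dx": 5,"dy": -1,"dz": 0,"turn": 0}])

```text
clock: 21.9
position: [0.4629, -0.1002, 0.2141]
ee_rot: [0.008, 0.996, -0.086, 0.004]
contact_force: [-0.4, 1.0, 1.0]
width: -0.0002
```

```bash
python3 s.py
```

```text
21.9 q [0.1373 1.7619 1.2313] qd [ 0.098 -0.139  0.023] pitch -0.0111 z [ 0.006 -0.017] yaw -0.171 P [ 0.4629 -0.1002  0.2141] F [-0.4  1.   1. ] M [0.03 0.02 0.02] -0.0002
```

Emit:
play_rows(series=[{"fingers": 1,"dx": 5,"dy": -1,"dz": 0,"turn": 0},{"fingers": 1,"dx": 5,"dy": -1,"dz": 0,"turn": 0},{"fingers": 1,"dx": 5,"dy": -1,"dz": 0,"turn": 0},{"fingers": 1,"dx": 5,"dy": -1,"dz": 0,"turn": 0},{"fingers": 1,"dx": 5,"dy": -1.5,"dz": 0,"turn": 0},{"fingers": 1,"dx": 5,"dy": -2,"dz": 0,"turn": 0},{"fingers": 1,"dx": 4.5,"dy": -2,"dz": 0,"turn": 0},{"fingers": 1,"dx": 4.5,"dy": -2.5,"dz": 0,"turn": 0},{"fingers": 1,"dx": 4.5,"dy": -2.5,"dz": 0,"turn": 0},{"fingers": 1,"dx": 4.5,"dy": -2.5,"dz": 0,"turn": 0},{"fingers": 1,"dx": 4.5,"dy": -3,"dz": 0,"turn": 0},{"fingers": 1,"dx": 4,"dy": -3.5,"dz": 0,"turn": 0}])

```text
clock: 22.9
position: [0.527, -0.1261, 0.215]
ee_rot: [0.008, 0.996, -0.085, 0.005]
contact_force: [-0.4, 0.5, 0.0]
width: 0.0001
```

```bash
python3 s.py
```

```text
22.9 q [0.2375 1.6289 1.2621] qd [ 0.092 -0.126  0.036] pitch -0.0132 z [ 0.008 -0.017] yaw -0.17 P [ 0.527  -0.1261  0.215 ] F [-0.4  0.5  0. ] M [0.1  0.01 0.01] 0.0001
```

Emit:
play_rows(series=[{"fingers": 1,"dx": 4,"dy": -4,"dz": 0,"turn": 0},{"fingers": 1,"dx": 4,"dy": -4.5,"dz": 0,"turn": 0},{"fingers": 1,"dx": 4,"dy": -5,"dz": 0,"turn": 0},{"fingers": 1,"dx": 4,"dy": -5,"dz": 0,"turn": 0},{"fingers": 1,"dx": 3.5,"dy": -5.5,"dz": 0,"turn": 0},{"fingers": 1,"dx": 3.5,"dy": -5.5,"dz": 0,"turn": 0},{"fingers": 1,"dx": 3,"dy": -6,"dz": 0,"turn": 0},{"fingers": 1,"dx": 3,"dy": -6,"dz": 0,"turn": 0},{"fingers": 1,"dx": 3,"dy": -5,"dz": 0,"turn": 0},{"fingers": 1,"dx": 2,"dy": -5,"dz": 0,"turn": 0},{"fingers": 1,"dx": 2,"dy": -5,"dz": 0,"turn": 0}])

```text
clock: 23.82
position: [0.5676, -0.1891, 0.2147]
ee_rot: [0.008, 0.996, -0.085, 0.005]
contact_force: [-0.1, -0.2, 1.0]
width: 0.0002
```

```bash
python3 s.py;  python3 - <<'E'
from h import *
s=get_image("scene");t=get_image("top")
cv2.imwrite("pics/h5.png",np.hstack([cv2.resize(s["pixels"][90:200,150:260,::-1],(390,390),interpolation=2),cv2.resize(t["pixels"][150:280,380:510,::-1],(390,390),interpolation=2)]))
E
```

```text
23.82 q [0.3199 1.5102 1.2969] qd [ 0.069 -0.103  0.035] pitch -0.0146 z [ 0.008 -0.017] yaw -0.171 P [ 0.5676 -0.1891  0.2147] F [-0.1 -0.2  1. ] M [ 0.06 -0.04  0.01] 0.0002
```

View pics/h5.png

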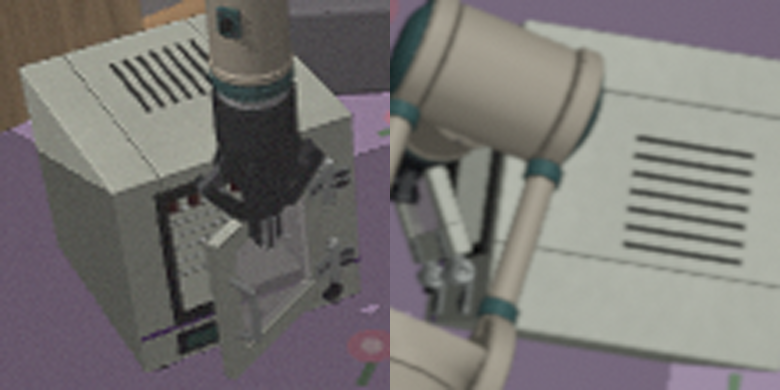

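The door follows the fingers and is about 30° from shut. I'll finish gently.

Emit:
play_rows(series=[{"fingers": 1,"dx": 2,"dy": -4.5,"dz": 0,"turn": 0},{"fingers": 1,"dx": 2,"dy": -4.5,"dz": 0,"turn": 0},{"fingers": 1,"dx": 1.5,"dy": -4,"dz": 0,"turn": 0},{"fingers": 1,"dx": 1.5,"dy": -4,"dz": 0,"turn": 0},{"fingers": 1,"dx": 1,"dy": -4,"dz": 0,"turn": 0},{"fingers": 1,"dx": 1,"dy": -4,"dz": 0,"turn": 0},{"fingers": 1,"dx": 1,"dy": -4,"dz": 0,"turn": 0},{"fingers": 1,"dx": 0.5,"dy": -3,"dz": 0,"turn": 0},{"fingers": 1,"dx": 0.5,"dy": -3,"dz": 0,"turn": 0},{"fingers": 1,"dx": 0,"dy": -3,"dz": 0,"turn": 0}])

```text
clock: 24.75
position: [0.579, -0.2302, 0.2146]
ee_rot: [0.008, 0.996, -0.085, 0.004]
contact_force: [-0.3, 0.1, -0.4]
width: 0.0
```

```bash
python3 s.py
```

```text
24.75 q [0.357  1.4537 1.3171] qd [ 0.02  -0.033  0.012] pitch -0.0138 z [ 0.007 -0.016] yaw -0.17 P [ 0.579  -0.2302  0.2146] F [-0.3  0.1 -0.4] M [ 0.1   0.01 -0.04] 0.0
```

Emit:
play_rows(series=[{"fingers": 1,"dx": 0,"dy": -2.5,"dz": 0,"turn": 0},{"fingers": 1,"dx": 0,"dy": -2.5,"dz": 0,"turn": 0},{"fingers": 1,"dx": 0,"dy": -2.5,"dz": 0,"turn": 0},{"fingers": 1,"dx": 0,"dy": -2,"dz": 0,"turn": 0}])

```text
clock: 25.08
position: [0.5789, -0.2409, 0.2146]
ee_rot: [0.008, 0.996, -0.085, 0.004]
contact_force: [0.1, 1.3, 0.2]
width: 0.0001
```

```bash
python3 s.py
```

```text
25.08 q [0.3628 1.4446 1.3203] qd [ 0.013 -0.022  0.01 ] pitch -0.0138 z [ 0.007 -0.016] yaw -0.17 P [ 0.5789 -0.2409  0.2146] F [0.1 1.3 0.2] M [ 0.08 -0.02  0.01] 0.0001
```

Emit:
play_rows(series=[{"fingers": 1,"dx": 0,"dy": -2,"dz": 0,"turn": 0},{"fingers": 1,"dx": 0,"dy": -2,"dz": 0,"turn": 0}])

```text
clock: 25.25
position: [0.5788, -0.2452, 0.2146]
ee_rot: [0.008, 0.996, -0.085, 0.004]
contact_force: [-1.5, 0.2, 1.0]
width: 0.0
```

```bash
python3 s.py
```

```text
25.25 q [0.3652 1.4409 1.3218] qd [ 0.015 -0.021  0.009] pitch -0.0137 z [ 0.007 -0.016] yaw -0.17 P [ 0.5788 -0.2452  0.2146] F [-1.5  0.2  1. ] M [0.07 0.02 0.06] 0.0
```

Emit:
play_rows(series=[{"fingers": 1,"dx": 0,"dy": -2,"dz": 0,"turn": 0},{"fingers": 1,"dx": 0,"dy": -1.5,"dz": 0,"turn": 0}])

```text
clock: 25.42
position: [0.5787, -0.2488, 0.2145]
ee_rot: [0.007, 0.996, -0.085, 0.004]
contact_force: [-0.7, 0.7, 0.2]
width: -0.0002
```

```bash
python3 s.py
```

```text
25.42 q [0.3675 1.4376 1.3233] qd [ 0.011 -0.017  0.011] pitch -0.0132 z [ 0.007 -0.015] yaw -0.171 P [ 0.5787 -0.2488  0.2145] F [-0.7  0.7  0.2] M [ 0.2  -0.03 -0.07] -0.0002
```

Emit:
play_rows(series=[{"fingers": 1,"dx": 0,"dy": -1.5,"dz": 0,"turn": 0},{"fingers": 1,"dx": 0,"dy": -1.5,"dz": 0,"turn": 0}])

```text
clock: 25.58
position: [0.5786, -0.25, 0.2144]
ee_rot: [0.005, 0.996, -0.085, 0.004]
contact_force: [0.2, 6.0, 1.8]
width: 0.0002
```

```bash
python3 s.py
```

```text
25.58 q [0.3692 1.4351 1.3265] qd [ 0.007 -0.015  0.024] pitch -0.0108 z [ 0.006 -0.011] yaw -0.171 P [ 0.5786 -0.25    0.2144] F [0.2 6.  1.8] M [ 1.06  0.04 -0.04] 0.0002
```

Emit:
play_rows(series=[{"fingers": 1,"dx": 0,"dy": -1.5,"dz": 0,"turn": 0},{"fingers": 1,"dx": 0,"dy": -1.5,"dz": 0,"turn": 0}])

```text
clock: 25.75
position: [0.5786, -0.25, 0.2145]
ee_rot: [0.002, 0.996, -0.085, 0.003]
contact_force: [-0.4, 5.2, 0.5]
width: 0.0002
```

```bash
python3 s.py
```

```text
25.75 q [0.3704 1.4329 1.3307] qd [ 0.01  -0.014  0.024] pitch -0.0076 z [ 0.006 -0.005] yaw -0.171 P [ 0.5786 -0.25    0.2145] F [-0.4  5.2  0.5] M [ 0.78  0.04 -0.08] 0.0002
```

The door has stopped on the seal at about 6 N. I'll back away and check.

Emit:
play_rows(series=[{"fingers": 1,"dx": 0,"dy": 3,"dz": 0,"turn": 0},{"fingers": 1,"dx": 0,"dy": 6,"dz": 0,"turn": 0},{"fingers": 1,"dx": 0,"dy": 10,"dz": 0,"turn": 0},{"fingers": 1,"dx": 0,"dy": 15,"dz": 0,"turn": 0},{"fingers": 1,"dx": 0,"dy": 15,"dz": 0,"turn": 0},{"fingers": 1,"dx": 0,"dy": 15,"dz": 10,"turn": 0},{"fingers": 1,"dx": 0,"dy": 15,"dz": 10,"turn": 0},{"fingers": 1,"dx": 0,"dy": 15,"dz": 10,"turn": 0},{"fingers": 1,"dx": 0,"dy": 15,"dz": 10,"turn": 0},{"fingers": 1,"dx": 0,"dy": 15,"dz": 10,"turn": 0},{"fingers": 1,"dx": 0,"dy": 15,"dz": 10,"turn": 0},{"fingers": 1,"dx": 0,"dy": 0,"dz": 0,"turn": 0},{"fingers": 1,"dx": 0,"dy": 0,"dz": 0,"turn": 0},{"fingers": 1,"dx": 0,"dy": 0,"dz": 0,"turn": 0}])

```text
clock: 26.92
position: [0.5771, -0.0928, 0.2831]
ee_rot: [0.005, 0.997, -0.081, 0.006]
contact_force: [-0.1, -0.5, -0.0]
width: 0.0001
```

```bash
python3 s.py;  python3 - <<'E'
from h import *
s=get_image("scene");t=get_image("top");w=wrist()
cv2.imwrite("pics/h6.png",np.hstack([cv2.resize(s["pixels"][90:200,150:260,::-1],(390,390),interpolation=2),cv2.resize(t["pixels"][150:280,380:510,::-1],(390,390),interpolation=2)]))
np.save("top6.npy",t,allow_pickle=True)
for l in("door","shelf_tray","tape_roll"):
    for m in masks_of(t,l)[:1]: print(l,m["p"],m["xy"])
H=np.array([.452,-.2443]);o=np.array([.17,.985]);a=np.array([.985,-.17])
for z in (.236,):
    print((proj(t,[[*(H+.015*a+.007*o),z],[*(H+.185*a+.007*o),z]])-[380,150])*3+390*np.array([1,0]))
E
```

```text
26.92 q [0.2636 1.4219 1.4416] qd [-0.006  0.008 -0.003] pitch -0.0145 z [ 0.012 -0.01 ] yaw -0.162 P [ 0.5771 -0.0928  0.2831] F [-0.1 -0.5 -0. ] M [0.02 0.02 0.05] 0.0001
TCP [ 0.5768 -0.0936  0.2824] toolx yaw -0.163 t 27.0167 F [-1.  -0.4 -1. ] M [0.02 0.01 0.01]
door 0.89 [403.5, 212.0]
shelf_tray 0.84 [236.9, 237.0]
tape_roll 0.87 [295.8, 268.2]
[[460.33145516 250.91898688]
 [484.20866485  52.98462895]]
```

View pics/h6.png

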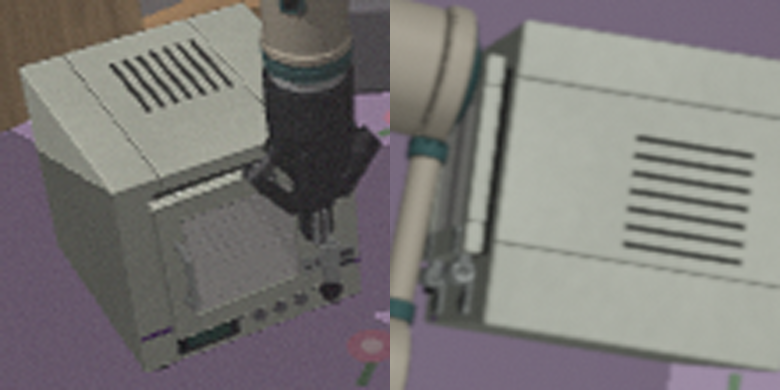

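Run:
```python
from h import *
t=np.load("top6.npy",allow_pickle=True).item()
cv2.imwrite("pics/h7.png",cv2.resize(t["pixels"][160:250,395:435,::-1],None,fx=6.6,fy=6.6,interpolation=2))
m=masks_of(get_image("top"),"door")[0];r=m["region"].astype(np.uint8)
c=max(cv2.findContours(r,0,2)[0],key=cv2.contourArea);print(cv2.minAreaRect(c))
g=cv2.cvtColor(t["pixels"],cv2.COLOR_RGB2GRAY).astype(float)
# subpixel bright-strip edges per row
L=[]
for v in range(172,230):
    row=g[v,396:428]; d=np.diff(row); i=np.argmin(d); k=np.argmax(d[:i+1]) if i>0 else 0
    def sub(d,i):
        if 0<i<len(d)-1:
            a,b,c=abs(d[i-1]),abs(d[i]),abs(d[i+1]);return i+.5*(a-c)/(a-2*b+c+1e-9)
        return i
    L.append((v,396.5+sub(d,k),396.5+sub(d,i)))
L=np.array(L);
for j in(1,2):
    ok=np.ones(len(L),bool)
    for _ in range(4):
        f=np.polyfit(L[ok,0],L[ok,j],1);ok=abs(np.polyval(f,L[:,0])-L[:,j])<.8
    A=atz(t,(np.polyval(f,172),172),.236);B=atz(t,(np.polyval(f,230),230),.236)
    print(j,ok.sum(),A.round(4),B.round(4),"door-dir",np.arctan2(*(A-B)[[1,0]]))
```

```text
((405.2837829589844, 205.79730224609375), (16.933094024658203, 77.43192291259766), 9.462322235107422)
1 58 [ 0.6242 -0.2695  0.236 ] [ 0.477  -0.2432  0.236 ] door-dir -0.1765291392664693
2 58 [ 0.6238 -0.2848  0.236 ] [ 0.4766 -0.2581  0.236 ] door-dir -0.17926736350532854
```

View pics/h7.png

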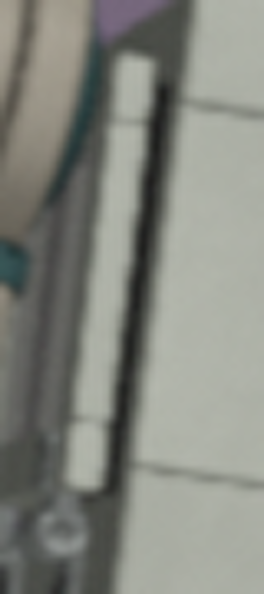

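Run:
```python
from h import *
t=np.load("top6.npy",allow_pickle=True).item();g=cv2.cvtColor(t["pixels"],cv2.COLOR_RGB2GRAY).astype(float)
def fit(pts,z,n):
    P=np.array(pts);ok=np.ones(len(P),bool)
    for _ in range(5):
        f=np.polyfit(P[ok,0],P[ok,1],1);ok=abs(np.polyval(f,P[:,0])-P[:,1])<.7
    return f,ok.sum()
L=[]
for v in range(166,232):
    e=424.1-(v-163)*.135; a=int(e)-4; d=np.diff(cv2.GaussianBlur(g,(1,3),0)[v,a:a+9]); w=np.clip(d,0,None)**2; L.append((v,a+.5+(w*np.arange(8)).sum()/w.sum()))
f,n=fit(L,.25,"")
A=atz(t,(np.polyval(f,166),166),.25);B=atz(t,(np.polyval(f,231),231),.25);print("front ridge dir",np.arctan2(*(A-B)[[1,0]]),n,A,B)
```

```text
front ridge dir -0.1915795401772829 66 [ 0.63667891 -0.29435017  0.25      ] [ 0.47336218 -0.26267354  0.25      ]
```

```bash
python3 -c "
from rig import *
print(sign_off(), get_state()['clock'])"
```

```text
the job is handed in; nothing more can be done
the job is handed in; nothing more can be done
```

I took the door out of the rack, hung it on both pins at about a right angle, let go, pushed it shut against its seal and handed the job in at about 27 s of the 67 allowed. The sign-off gives no verdict.

- **Fit on the pins:** Both knuckles went down nearly free of load. The largest side force on the tool was about 3.5 N. At the end, the tool pose put the knuckle mouths at about 86 and 190 mm, which is fully home, and the door's weight moved off the gripper.
- **Shut:** The seal stopped the door at about 6 N on the fingers. In the top view the door's yaw differs from the incubator's front edge by about 0.013 rad, against a limit of 0.045. That difference is about what I can measure from that picture.
- **Surroundings:** The arm is about 15 cm clear of the door. The shelf was found still in the rack, and I never came near the other things. I did not measure the bystanders again at the end.

**What did not go to plan:** Fast moves tilted the tool by up to 0.1 rad, because each row starts from the measured pose. I took the tilt out before gripping and used slow rows from then on. One early scene-camera reading of a knuckle disagreed with the arm's position by about 2 pixels, but a second reading agreed.

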